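# Set up a gang draw-down of cast test blocks

### The job

Set up the draw-down board for coating: loosen the sliding stop's clamp knob, bring every cast block from the tray and set them on the board flat as they lie in the tray, side by side in one row from the fixed end stop, each with a narrow end tight to the fence, then close the sliding stop up so the row is butted without gaps and tighten the knob fully. Only once the row is locked, lay the straightedge flat on the board, flush along the front ends of all the blocks and covering the whole row, as the guide for the film applicator, and let go. Leave the bottle, pot and film applicator alone.

Things in the scene. Friction and masses are not known exactly. Their poses are not given: they have to be found in the camera images.
- jig: draw-down board, fixed to the bench: grey slab 200 mm (x) by 340 mm (y) by 18 mm thick; origin at the centre of its underside. Along its far (+x) long edge runs the fence, an aluminium T-track 30 mm wide rising only 12 mm above the board, its front face at x = +65 mm. Blocks stand against that face; the straightedge goes in front of them (towards -x)
- corner (a point): inner corner of the row on the board's top face (18 mm above the bench): where the fence's front face meets the fixed end stop's face; same axes as the jig, so the row runs from here along +y and each block lies from x = 0 to x = -50 mm. The fixed end stop is an aluminium block 45 mm (x) by 20 mm (y) by 24 mm tall on the -y side of it
- stop (a joint): aluminium sliding stop on the fence, 36 mm wide along y; its foot reaches 45 mm over the board; foot top 25 mm, saddle top 36 mm above the board. Value = clear distance in m between the fixed end stop's face and its face (0 to 0.262); slides along the jig's y with about 4 N of drag and stays where left. With the clamp loosened it can be moved by holding its knob, or pushed
- stop_face (a point): point on the sliding stop's face that meets the last block: on the board's top face, at the fence's front face; same axes as the jig. The knob's axis is 15 mm in +x and 18 mm in +y from here
- clamp (a joint): clamp knob on top of the sliding stop: 0 = fully tight (its end stop), grows anticlockwise seen from above as it is loosened, 1.57 rad = fully loose (a quarter turn); the stop counts as free above 1.0 rad and as clamped below 0.2 rad. Stays where it is left; takes about 0.15 N m
- knob_grip (a point): centre of the knob's black wing, about 56 mm above the board; wing 46 mm long by 12 mm thick by 18 mm tall, its length along this point's x axis (the jig's x axis when tight), pinched across the 12 mm
- tray: shallow grey tray, fixed to the bench, 200 mm (x) by 146 mm (y), floor 3 mm and walls 12 mm above the bench, with 2 by 3 compartments of about 95 by 45 mm (long side along x), walls 3 mm; origin at the centre of its underside. Holds at most one block per compartment
- block1: cast plaster test block, a plain off-white box 50 mm (its x) by 34 mm (its y) by 30 mm tall, 90 g; origin at the centre of its underside. Starts lying flat in a tray compartment, 50 mm side along the compartment; may be absent
- block2: cast plaster test block, a plain off-white box 50 mm (its x) by 34 mm (its y) by 30 mm tall, 90 g; origin at the centre of its underside. Starts lying flat in a tray compartment, 50 mm side along the compartment; may be absent
- block3: cast plaster test block, a plain off-white box 50 mm (its x) by 34 mm (its y) by 30 mm tall, 90 g; origin at the centre of its underside. Starts lying flat in a tray compartment, 50 mm side along the compartment; may be absent
- block4: cast plaster test block, a plain off-white box 50 mm (its x) by 34 mm (its y) by 30 mm tall, 90 g; origin at the centre of its underside. Starts lying flat in a tray compartment, 50 mm side along the compartment; may be absent
- block5: cast plaster test block, a plain off-white box 50 mm (its x) by 34 mm (its y) by 30 mm tall, 90 g; origin at the centre of its underside. Starts lying flat in a tray compartment, 50 mm side along the compartment; may be absent
- block6: cast plaster test block, a plain off-white box 50 mm (its x) by 34 mm (its y) by 30 mm tall, 90 g; origin at the centre of its underside. Starts lying flat in a tray compartment, 50 mm side along the compartment; may be absent
- straightedge: aluminium straightedge lying flat: strip 260 mm (x) by 64 mm (y) by 6 mm thick with a raised finger rib 12 mm wide, 220 mm long, along its middle up to 24 mm above its underside; about 300 g; origin at the centre of its underside. Both long edges are straight and alike
- squeeze_bottle: yellow squeeze bottle, 54 mm across, 180 mm tall; origin at the centre of its base; leave alone
- pot: white lidded pot, 96 mm across, 91 mm tall; origin at the centre of its base; leave alone
- film_applicator: steel square-frame film applicator, 72 by 70 by 30 mm; origin at the centre of its underside; leave alone

How it is judged:
On the way, in this order (a step that is already met when the one before it is completed fails the run):
1. the clamp knob is loosened so that the stop is free (value of joint clamp above 1 rad), for 0.1 s.
2. every block stands in one butted row against the fence between the fixed end stop and the sliding stop, and the knob is tight (x of each of block1, block2, block3, block4, block5, block6 in the frame of corner above -0.0275 m and y of each of block1, block2, block3, block4, block5, block6 in the frame of corner above 0 m and y of each of block1, block2, block3, block4, block5, block6 in the frame of stop_face below 0 m and z of each of block1, block2, block3, block4, block5, block6 in the frame of corner below 0.003 m and angle between the x axis of each of block1, block2, block3, block4, block5, block6 and the x axis of corner, either way round below 0.06 rad and angle between each of block1, block2, block3, block4, block5, block6's own z axis and vertical below 0.06 rad and (value of joint stop between 0.134 and 0.1395 m or value of joint stop between 0.168 and 0.1735 m or value of joint stop between 0.202 and 0.2075 m) and (value of joint stop below 0.017 m or y of block1 in the frame of corner between 0.0034 and 0.0306 m or y of block2 in the frame of corner between 0.0034 and 0.0306 m or y of block3 in the frame of corner between 0.0034 and 0.0306 m or y of block4 in the frame of corner between 0.0034 and 0.0306 m or y of block5 in the frame of corner between 0.0034 and 0.0306 m or y of block6 in the frame of corner between 0.0034 and 0.0306 m) and (value of joint stop below 0.051 m or y of block1 in the frame of corner between 0.0374 and 0.0646 m or y of block2 in the frame of corner between 0.0374 and 0.0646 m or y of block3 in the frame of corner between 0.0374 and 0.0646 m or y of block4 in the frame of corner between 0.0374 and 0.0646 m or y of block5 in the frame of corner between 0.0374 and 0.0646 m or y of block6 in the frame of corner between 0.0374 and 0.0646 m) and (value of joint stop below 0.085 m or y of block1 in the frame of corner between 0.0714 and 0.0986 m or y of block2 in the frame of corner between 0.0714 and 0.0986 m or y of block3 in the frame of corner between 0.0714 and 0.0986 m or y of block4 in the frame of corner between 0.0714 and 0.0986 m or y of block5 in the frame of corner between 0.0714 and 0.0986 m or y of block6 in the frame of corner between 0.0714 and 0.0986 m) and (value of joint stop below 0.119 m or y of block1 in the frame of corner between 0.1054 and 0.1326 m or y of block2 in the frame of corner between 0.1054 and 0.1326 m or y of block3 in the frame of corner between 0.1054 and 0.1326 m or y of block4 in the frame of corner between 0.1054 and 0.1326 m or y of block5 in the frame of corner between 0.1054 and 0.1326 m or y of block6 in the frame of corner between 0.1054 and 0.1326 m) and (value of joint stop below 0.153 m or y of block1 in the frame of corner between 0.1394 and 0.1666 m or y of block2 in the frame of corner between 0.1394 and 0.1666 m or y of block3 in the frame of corner between 0.1394 and 0.1666 m or y of block4 in the frame of corner between 0.1394 and 0.1666 m or y of block5 in the frame of corner between 0.1394 and 0.1666 m or y of block6 in the frame of corner between 0.1394 and 0.1666 m) and (value of joint stop below 0.187 m or y of block1 in the frame of corner between 0.1734 and 0.2006 m or y of block2 in the frame of corner between 0.1734 and 0.2006 m or y of block3 in the frame of corner between 0.1734 and 0.2006 m or y of block4 in the frame of corner between 0.1734 and 0.2006 m or y of block5 in the frame of corner between 0.1734 and 0.2006 m or y of block6 in the frame of corner between 0.1734 and 0.2006 m) and value of joint clamp below 0.2 rad), for 0.2 s.
3. the straightedge lies flat and flush along the front ends of the whole row (angle between straightedge's own z axis and vertical below 0.04 rad and z of straightedge in the frame of corner below 0.003 m and x of straightedge in the frame of corner below -0.05 m and (y of block1 in the frame of straightedge between 0.0555 and 0.0592 m or y of block1 in the frame of straightedge between -0.0592 and -0.0555 m) and x of block1 in the frame of straightedge between -0.114 and 0.114 m and angle between the y axis of straightedge and the x axis of block1, either way round below 0.05 rad and (y of block2 in the frame of straightedge between 0.0555 and 0.0592 m or y of block2 in the frame of straightedge between -0.0592 and -0.0555 m) and x of block2 in the frame of straightedge between -0.114 and 0.114 m and angle between the y axis of straightedge and the x axis of block2, either way round below 0.05 rad and (y of block3 in the frame of straightedge between 0.0555 and 0.0592 m or y of block3 in the frame of straightedge between -0.0592 and -0.0555 m) and x of block3 in the frame of straightedge between -0.114 and 0.114 m and angle between the y axis of straightedge and the x axis of block3, either way round below 0.05 rad and (y of block4 in the frame of straightedge between 0.0555 and 0.0592 m or y of block4 in the frame of straightedge between -0.0592 and -0.0555 m) and x of block4 in the frame of straightedge between -0.114 and 0.114 m and angle between the y axis of straightedge and the x axis of block4, either way round below 0.05 rad and (y of block5 in the frame of straightedge between 0.0555 and 0.0592 m or y of block5 in the frame of straightedge between -0.0592 and -0.0555 m) and x of block5 in the frame of straightedge between -0.114 and 0.114 m and angle between the y axis of straightedge and the x axis of block5, either way round below 0.05 rad and (y of block6 in the frame of straightedge between 0.0555 and 0.0592 m or y of block6 in the frame of straightedge between -0.0592 and -0.0555 m) and x of block6 in the frame of straightedge between -0.114 and 0.114 m and angle between the y axis of straightedge and the x axis of block6, either way round below 0.05 rad), for 0.2 s.
At the end, for the whole second after the job is handed in: Every block upright on the board, within 2.5 mm of the fence, in one row from the fixed stop with under 3.5 mm of gaps in all to the sliding stop; knob within 0.2 rad of tight; straightedge flat on the board, its edge within 2 mm of every block front and spanning the row; all at rest (all of step 2 and all of step 3 and linear speed of each of block1, block2, block3, block4, block5, block6, straightedge below 0.02 m/s); the robot touches nothing.
It fails at once if a bystander (bottle, pot or film applicator) is shifted by more than 20 mm or tipped (distance of any of squeeze_bottle, pot, film_applicator from where it was at the start of the episode above 0.02 m or angle between any of squeeze_bottle, pot, film_applicator's own z axis and vertical above 0.3 rad).
Of block1, block2, block3, block4, block5, block6 only 4 to 6 are there at a start; the rules pass over those that are not, and their reading is None.
At some moment in a run one of straightedge may be knocked a few centimetres aside while the robot is not near it.
Once in a run the grip may slacken for a moment while it holds something.
It also fails if it takes over 210 s, if anything falls off the work surface, if the arm or the gripper's body presses on something with over 40 N, if the wrist force passes 120 N, or if a joint passes its speed limit or range.

### The arm

A 6-joint arm with a two-finger parallel gripper is mounted at the origin on the work surface. World frame = base frame: x ahead of the robot, y to its left, z up, the work surface at z = 0. Lengths are in m, angles in rad, forces in N, time in s.
With the tool pointing down it reaches from about 0.225 to 0.875 m from the base axis. Payload 3.4 kg.
Tool frame: the origin (TCP) lies at the very end of the fingers, on their centre line; the grasp point (between the pads) lies 19 mm behind it; z points along the fingers, y is the line along which they close (so a half turn about z gives the same grasp; the last joint's range is limited). The gripper opens to 85 mm and grips with 20 to 120 N. Pads are 22 mm wide; open, the fingers measure 114 mm over their backs; the gripper's body (76 mm by 85 mm) begins 54 mm behind the grasp point. The pads swing forward as they close: fully open they stand 13 mm farther back than shut.
Start: joints at [-1.289, 0.276, 1.505, -0, 1.361, -0.121], TCP at [0.225, -0.529, 0.231] pointing down, gripper open.
Joint ranges: [-2.89, 2.89], [-0.75, 2.08], [0.22, 2.7], [-1.18, 4.32], [0.11, 2.71], [-2.7, 2.7]. Speed limits (rad/s): [2.57, 2.57, 3.14, 3.14, 3.14, 3.14].

### API

Orientations are given as [roll, pitch, yaw] about the fixed x, y, z axes, in that order (R = Rz(yaw) Ry(pitch) Rx(roll)).
In Python, from bench import env, eyes gives the robot as it stands.
- The arm moves only by the tool move_arm, never from a script. Its argument "rows" is one flat list of numbers, 6 for each row, row after row: the shift along the tool's x, y, z in mm, then the turn, a rotation vector about the tool's x, y, z in rad. A call has 1 to 8 rows; each row is the pose to reach, as a shift and turn from the pose commanded when the call began, along the tool's axes at that moment; what a row does not reach only later rows make up. A row lasts 1/8 s, in which the tool goes at most 62.5 mm and 10.7 degrees, less where a joint would pass 70% of its speed; a pose out of reach is approached as far as the arm can. A call with a gripper value outside its range is refused whole. "fingers" is the opening, from 0 (shut) to 1 (fully open), set as the call begins (left out, the last holds). The fingers move at their own pace and stop on an object; "squeeze" is the grip in N (left out, the last holds). Time passes only in rows, so rows that repeat a pose let the fingers close. It gives the time, the measured TCP pose, the force, the opening and the grip force at its end, in the units of the state.
- env.state(): the state, without advancing time (a new reading comes with each control period).
- eyes.read_camera(name): name is "scene" or "top" or "wrist"; returns the picture (384x512x3 uint8, red, green, blue); there is no depth.
- eyes.camera_info(name): a dict with "fx", "fy", "cx", "cy" (pixels), "distortion" ([k1, k2, p1, p2, k3] as OpenCV has them; the pictures are not rectified), "R" (3x3) and "t" (3): a world point X has camera coordinates R X + t. Camera axes: x right, y down, z forward; pixel columns grow to the right and rows downward; lengths in m; the calibration is good to about 2 mm. A picture is of the moment at which its call begins: read the wrist's pose just before it. camera_info takes no time and is no camera call; for the wrist camera it gives the pose at the moment of the call.
- env.finish_job(): hands the job in; it is judged then, once.
The state is a dict: "t": time; "qpos": joint angles; "joint_velocities": joint speeds; "joint_torque": joint torques, N m; "tcp_pos": TCP position; "tcp_rot": TCP orientation; "ft_force": force on the tool from outside, world axes, zero at the start; "wrist_torque": the same for the moment, N m; "opening": opening from 0.0 (shut) to 1.0 (fully open); "grasp_force": force on a finger pad.
Only numpy, scipy, OpenCV 4.12 (cv2) and the standard library are available. Lean on these libraries where they do the work, as an engineer would, in place of code of your own. Each camera call takes 0.05 s, during which the arm holds its last target. There are 200 camera calls.

## Working session

There is one attempt and no reset: what is moved stays moved. The work goes in short steps, Python scripts to look and compute and a tool call to move; the robot and the scene stay as the last step left them, time stands still between calls to the robot, and variables do not carry over. Pictures are saved under pics/ and viewed, at most 14 in all, crops included, and the job is handed in when it is done.

Besides the shell and the picture viewer there is one more tool, called by a JSON object that holds its "method" and its "body". move_arm: Moves the arm, as the interface text tells. Its arguments: {"type":"object","properties":{"rows":{"type":"array"},"fingers":{"type":"number"},"squeeze":{"type":"number"}},"required":["rows"]}

```bash
ls; mkdir -p pics; python3 - <<'E'
from bench import env, eyes
import cv2,numpy as np
s=env.state();print({k:np.round(v,3) for k,v in s.items()})
for n in["scene","top","wrist"]:
    i=eyes.camera_info(n);im=eyes.read_camera(n);cv2.imwrite(f"pics/{n}0.png",im[:,:,::-1])
    print(n,{k:np.round(v,3).tolist() for k,v in i.items()}, np.round(-np.array(i["R"]).T@i["t"],3))
E
```

```text
pics
{'t': np.float64(0.0), 'qpos': array([-1.289,  0.277,  1.506,  0.   ,  1.361, -0.121]), 'joint_velocities': array([ 0.   ,  0.   ,  0.001,  0.001, -0.001,  0.001]), 'joint_torque': array([ 1.0000e-03, -4.1677e+01, -2.4581e+01, -0.0000e+00,  1.1000e-02,
       -0.0000e+00]), 'tcp_pos': array([ 0.225, -0.528,  0.23 ]), 'tcp_rot': array([-3.14 , -0.   ,  0.403]), 'ft_force': array([ 0.332, -0.204, -0.48 ]), 'wrist_torque': array([-0.079,  0.029, -0.028]), 'grasp_force': np.float64(0.0), 'opening': np.float64(0.997)}
scene {'fx': 481.329, 'fy': 481.329, 'cx': 258.653, 'cy': 192.98, 'distortion': [-0.138, 0.0, 0.0, 0.0, 0.0], 'R': [[-0.436, 0.9, -0.014], [0.759, 0.36, -0.542], [-0.483, -0.247, -0.84]], 't': [0.237, -0.418, 1.494]} [1.142 0.306 1.033]
top {'fx': 385.059, 'fy': 385.059, 'cx': 266.551, 'cy': 194.439, 'distortion': [0.025, 0.0, 0.0, 0.0, 0.0], 'R': [[0.028, -1.0, 0.014], [-0.996, -0.029, -0.087], [0.087, -0.012, -0.996]], 't': [-0.008, 0.615, 1.099]} [0.517 0.023 1.149]
wrist {'fx': 344.317, 'fy': 344.317, 'cx': 260.723, 'cy': 188.165, 'distortion': [-0.079, 0.0, 0.0, 0.0, 0.0], 'R': [[0.392, -0.92, -0.001], [-0.884, -0.377, 0.275], [-0.254, -0.107, -0.961]], 't': [-0.575, -0.036, 0.378]} [ 0.289 -0.502  0.373]
```

View pics/top0.png

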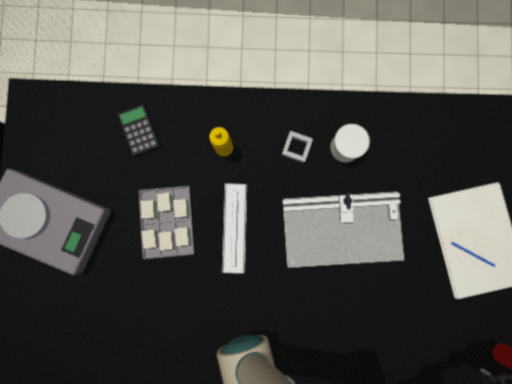

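View pics/scene0.png

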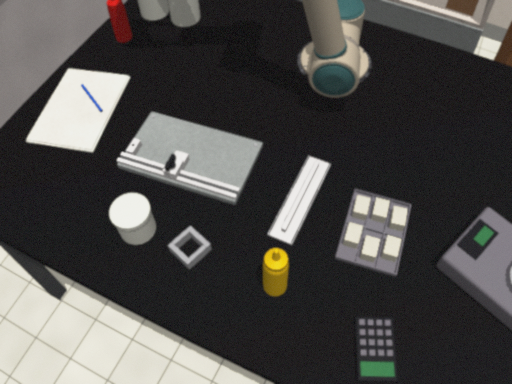

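Top view: six blocks in the tray at about (165,222), the straightedge at (234,228) along x, and the board at (345,230) with its sliding stop and knob at (347,205) and fixed stop at (393,211). The scene view shows the same layout. I'll measure the coarse poses now.

```bash
cat > h.py <<'E'
from bench import env, eyes
import cv2, numpy as np
from scipy.spatial.transform import Rotation as Ro
def shot(n, save=None):
    i=eyes.camera_info(n); im=eyes.read_camera(n)
    if save: cv2.imwrite(f"pics/{save}.png", im[:,:,::-1])
    return im,i
def ray(i,px,z):
    """pixels (N,2) -> world points on plane z"""
    K=np.array([[i["fx"],0,i["cx"]],[0,i["fy"],i["cy"]],[0,0,1]]);R=np.array(i["R"]);t=np.array(i["t"])
    u=cv2.undistortPoints(np.array(px,float).reshape(-1,1,2),K,np.array(i["distortion"])).reshape(-1,2)
    d=np.c_[u,np.ones(len(u))]@R; c=-R.T@t
    return c+d*((z-c[2])/d[:,2])[:,None]
def proj(i,X):
    K=np.array([[i["fx"],0,i["cx"]],[0,i["fy"],i["cy"]],[0,0,1]])
    return cv2.projectPoints(np.array(X,float).reshape(-1,3),cv2.Rodrigues(np.array(i["R"]))[0],np.array(i["t"]),K,np.array(i["distortion"]))[0].reshape(-1,2)
def rect(i,cnt,z):
    """world centre, sizes (long,short), yaw of long side of a contour at plane z"""
    p=ray(i,cnt.reshape(-1,2),z)[:,:2]
    b=cv2.boxPoints(cv2.minAreaRect((p*1000).astype(np.float32)))/1000
    e=[b[1]-b[0],b[2]-b[1]]; e.sort(key=lambda v:-np.hypot(*v)); l=e[0]
    y=np.arctan2(l[1],l[0]); y=(y+np.pi/2)%np.pi-np.pi/2
    return b.mean(0),[np.hypot(*v) for v in e],y
def comps(mask,amin):
    c,_=cv2.findContours(mask.astype(np.uint8),cv2.RETR_EXTERNAL,cv2.CHAIN_APPROX_NONE)
    return [k for k in c if cv2.contourArea(k)>amin]
def go(*tg):
    """targets (x,y,z,yaw) tool down -> row numbers in the tool frame now"""
    s=env.state();p=np.array(s["tcp_pos"]);R0=Ro.from_euler("xyz",s["tcp_rot"])
    for x,y,z,w in tg:
        d=R0.inv().apply(np.array([x,y,z])-p)*1000
        r=(R0.inv()*Ro.from_euler("xyz",[np.pi,0,w])).as_rotvec()
        print("row",np.round(d,1),np.round(r,3))
E
python3 - <<'E'
from h import *
im,i=shot("top")
hsv=cv2.cvtColor(im,cv2.COLOR_RGB2HSV);v=hsv[:,:,2]
m=(v>45); m[:90]=0
for c in comps(m,150):
    print(cv2.boundingRect(c),*[np.round(q,3) for q in rect(i,c,.018)])
m=(v>150); m[:90]=0
print("bright")
for c in comps(m,40):
    x,y,w,h=cv2.boundingRect(c)
    if 110<x<420: print((x,y,w,h),*[np.round(q,3) for q in rect(i,c,.03)], np.round(im[y+h//2,x+w//2]))
E
```

```text
(493, 343, 19, 27) [ 0.178 -0.67 ] [0.069 0.05 ] -0.04
(216, 335, 80, 49) [0.148 0.028] [0.223 0.13 ] -1.547
(282, 191, 123, 77) [ 0.522 -0.218] [0.352 0.208] -1.484
(138, 185, 57, 75) [0.528 0.301] [0.205 0.152] 0.116
(221, 183, 27, 91) [0.516 0.101] [0.263 0.07 ] 0.008
(427, 181, 85, 119) [ 0.502 -0.608] [0.307 0.224] 0.251
(0, 168, 110, 107) [0.519 0.653] [0.326 0.212] 1.201
(281, 130, 33, 33) [ 0.763 -0.077] [0.083 0.078] -0.315
(209, 126, 25, 31) [0.771 0.15 ] [0.095 0.063] 0.492
(330, 123, 41, 40) [ 0.781 -0.232] [0.127 0.109] -1.077
(119, 105, 39, 49) [0.798 0.398] [0.133 0.079] 0.4
(317, 90, 195, 6) [ 0.938 -0.426] [0.584 0.015] -1.546
(0, 90, 9, 34) [0.853 0.789] [0.1   0.023] 0.077
bright
(220, 347, 42, 37) [0.132 0.061] [0.116 0.08 ] -1.305 [117 109  92]
(158, 231, 14, 20) [0.474 0.298] [0.054 0.036] 0.125 [209 205 186]
(142, 229, 14, 20) [0.478 0.346] [0.054 0.036] 0.165 [209 205 185]
(174, 227, 14, 20) [0.487 0.253] [0.054 0.036] 0.158 [209 205 186]
(140, 199, 14, 20) [0.564 0.355] [0.053 0.035] 0.13 [209 205 186]
(173, 198, 14, 20) [0.57  0.261] [0.054 0.036] 0.118 [209 206 186]
(283, 196, 120, 71) [ 0.521 -0.216] [0.339 0.195] -1.478 [163 166 159]
(350, 192, 50, 8) [ 0.621 -0.306] [0.143 0.013] -1.477 [217 218 213]
(156, 192, 14, 20) [0.585 0.309] [0.054 0.036] 0.135 [209 205 186]
(223, 184, 23, 89) [0.516 0.1  ] [0.254 0.06 ] 0.008 [220 220 216]
(283, 132, 29, 29) [ 0.761 -0.076] [0.07  0.068] -0.313 [21 21 20]
(210, 128, 18, 17) [0.783 0.156] [0.05  0.048] -1.538 [113  91   6]
(335, 124, 34, 34) [ 0.782 -0.237] [0.099 0.098] 0.014 [220 220 211]
(357, 90, 155, 4) [ 0.938 -0.481] [0.458 0.009] -1.545 [150 148 133]
```

```bash
python3 -c "
from h import *
go((.5,-.22,.25,.09))"
```

```text
row [ 373.7 -176.3  -19. ] [-0.001  0.     0.313]
```

{"method": "move_arm", "body": {"rows": [374,-176,-20,0,0,0.313,374,-176,-20,0,0,0.313,374,-176,-20,0,0,0.313,374,-176,-20,0,0,0.313,374,-176,-20,0,0,0.313,374,-176,-20,0,0,0.313,374,-176,-20,0,0,0.313,374,-176,-20,0,0,0.313]}}

```text
t: 1.2
tcp_pos: [0.5021, -0.2182, 0.2512]
tcp_rot: [-3.141, -0.001, 0.094]
ft_force: [0.1, 0.0, -0.1]
opening: 1.002
grasp_force: 0.0
```

{"method": "move_arm", "body": {"rows": [0,0,0,0,0,0,0,0,0,0,0,0]}}

```text
t: 1.45
tcp_pos: [0.4997, -0.2214, 0.2511]
tcp_rot: [3.141, 0.001, 0.088]
ft_force: [-0.8, 0.4, -0.3]
opening: 1.004
grasp_force: 0.0
```

```bash
python3 - <<'E'
from h import *
s=env.state();print(s['t'],np.round(s['tcp_pos'],4),np.round(s['tcp_rot'],4),np.round(s['qpos'],2))
im,i=shot("wrist","w1"); np.save("w1.npy",im)
import json;json.dump({k:np.array(v).tolist() for k,v in i.items()},open("w1.json","w"))
E
```

```text
1.45 [ 0.4997 -0.2214  0.2511] [3.1414e+00 6.0000e-04 8.8300e-02] [-0.54  0.22  1.53 -0.    1.39  0.94]
```

View pics/w1.png

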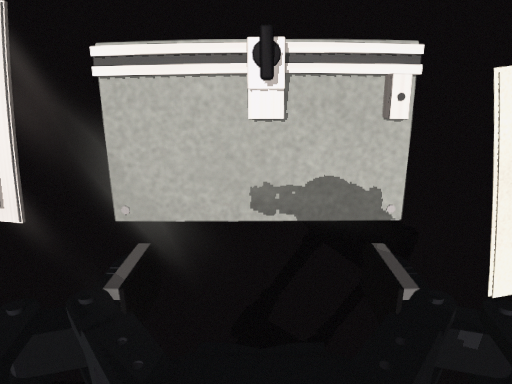

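Wrist view: board front edge on row 220, fence front at about row 74, knob at (267,55) with its wing along x (tight). The fixed stop's face is near column 390 and the sliding stop spans columns 248–285.

```bash
python3 - <<'E'
from h import *
import json
im=np.load("w1.npy");i=json.load(open("w1.json"))
g=im.mean(2)
def edge(prof,lo,hi,thr,up):
    p=prof[lo:hi]
    for k in range(len(p)-1):
        if (p[k]<thr<=p[k+1]) if up else (p[k]>=thr>p[k+1]): return lo+k+(thr-p[k])/(p[k+1]-p[k])
    return np.nan
def fit(px,z,axis):
    px=np.array([q for q in px if not np.isnan(q).any()]); P=ray(i,px,z)
    a=P[:,1-axis];b=P[:,axis]; c=np.polyfit(a,b,1)
    for _ in range(2):
        r=abs(b-np.polyval(c,a)); k=r<max(.0006,2*np.median(r)); c=np.polyfit(a[k],b[k],1)
    return c
print("samp col 160",g[35:82,160].round().astype(int).tolist())
print("samp row 90",g[90,240:292].round().astype(int).tolist(), g[90,375:420].round().astype(int).tolist())
# fence front top edge (x as function of y), z=.030 : bright -> grey, rows 66..82
f=fit([(c,edge(g[:,c],68,82,190,False)) for c in list(range(110,240,4))+list(range(295,380,4))],.030,0)
b=fit([(c,edge(g[:,c],214,228,60,False)) for c in range(140,370,4)],.018,0)
print("fence yaw",-f[0],"x at y=-.22",np.polyval(f,-.22)," front yaw",-b[0],np.polyval(b,-.22))
l=fit([(edge(g[r],92,130,60,True),r) for r in range(90,205,4)],.018,1)
r_=fit([(edge(g[r],396,420,60,False),r) for r in range(125,205,4)],.018,1)
print("left",l[0],np.polyval(l,.52),"right",r_[0],np.polyval(r_,.52))
s=fit([(edge(g[r],378,398,195,True),r) for r in range(82,114,3)],.042,1)
print("fixed face",s[0],np.polyval(s,.56))
t=fit([(edge(g[r],276,296,195,False),r) for r in range(95,116,2)],.043,1)
print("slide face",t[0],np.polyval(t,.56))
# knob: dark blob
m=(g<45);m[:22]=0;m[84:]=0;m[:,:240]=0;m[:,295:]=0
for c in comps(m,60): print("knob",cv2.boundingRect(c),*[np.round(q,4) for q in rect(i,c,.083)])
E
```

```text
samp col 160 [10, 14, 12, 12, 12, 78, 153, 166, 148, 242, 240, 241, 241, 242, 242, 243, 243, 243, 209, 101, 49, 84, 85, 89, 90, 89, 90, 91, 89, 143, 240, 241, 241, 241, 241, 242, 243, 243, 242, 204, 91, 138, 168, 172, 174, 174, 173]
samp row 90 [171, 168, 168, 167, 168, 170, 171, 137, 231, 241, 197, 167, 224, 235, 234, 234, 235, 236, 236, 236, 192, 170, 170, 172, 174, 171, 173, 175, 241, 238, 235, 235, 234, 233, 234, 234, 235, 180, 173, 172, 169, 169, 170, 163, 91, 97, 100, 97, 97, 164, 168, 171] [172, 174, 174, 176, 173, 172, 169, 171, 172, 114, 101, 102, 103, 108, 105, 103, 134, 233, 245, 244, 244, 244, 244, 244, 243, 242, 241, 240, 242, 243, 244, 245, 244, 244, 243, 236, 173, 176, 174, 132, 27, 14, 14, 17, 12]
fence yaw 0.0933002028293601 x at y=-.22 0.5867365894371829  front yaw 0.09848364805037613 0.4210875914792521
left 0.08392057901936652 -0.04621791842235619 right 0.09346443486619413 -0.3869853434573149
fixed face 0.09088176746285165 -0.3486348420389684
slide face 0.10624800862643652 -0.23969259088624773
knob (240, 22, 55, 58) [ 0.6021 -0.2187] [0.0466 0.0457] 0.09
```

```bash
python3 -c "
from h import *
go((.602,-.218,.12,.093),(.602,-.218,.068,.093))"
```

```text
row [102.3   5.5 131.2] [ 0.     0.    -0.005]
row [102.3   5.5 183.2] [ 0.     0.    -0.005]
```

{"method": "move_arm", "body": {"rows": [50,2,60,0,0,-0.005,102,5,110,0,0,-0.005,102,5,131,0,0,-0.005,102,5,150,0,0,-0.005,102,5,170,0,0,-0.005,102,5,183,0,0,-0.005,102,5,183,0,0,-0.005], "fingers": 0.5}}

```text
t: 2.38
tcp_pos: [0.6016, -0.2167, 0.0674]
tcp_rot: [-3.141, 0.002, 0.094]
ft_force: [-0.0, 0.3, -0.3]
opening: 0.499
grasp_force: 0.0
```

{"method": "move_arm", "body": {"rows": [0,0,0,0,0,0,0,0,0,0,0,0,0,0,0,0,0,0,0,0,0,0,0,0,0,0,0,0,0,0,0,0,0,0,0,0], "fingers": 0, "squeeze": 40}}

```text
t: 3.12
tcp_pos: [0.6037, -0.217, 0.0705]
tcp_rot: [3.139, -0.003, 0.095]
ft_force: [-0.6, -0.4, 5.5]
opening: 0.122
grasp_force: 41.0
```

{"method": "move_arm", "body": {"rows": [0,0,-2,0,0,-0.18,0,0,-2,0,0,-0.36,0,0,-2,0,0,-0.54,0,0,-2,0,0,-0.72,0,0,-2,0,0,-0.9,0,0,-2,0,0,-1.08,0,0,-2,0,0,-1.26,0,0,-2,0,0,-1.44]}}

```text
t: 4.12
tcp_pos: [0.6019, -0.2153, 0.0706]
tcp_rot: [-3.141, -0.002, 1.54]
ft_force: [-1.1, 1.3, 0.4]
opening: 0.125
grasp_force: 40.3
```

{"method": "move_arm", "body": {"rows": [0,0,0,0,0,-0.1,0,0,0,0,0,-0.1]}}

```text
t: 4.38
tcp_pos: [0.6017, -0.2154, 0.0706]
tcp_rot: [-3.14, -0.002, 1.634]
ft_force: [-2.2, 2.1, 1.2]
opening: 0.126
grasp_force: 40.4
```

```bash
python3 - <<'E'
from h import *
s=env.state();print({k:np.round(v,3) for k,v in s.items()})
shot("wrist","w2")
p=np.array(s['tcp_pos']);J=.093
go((p[0]-.135*np.sin(J),p[1]+.135*np.cos(J),p[2],s['tcp_rot'][2]))
E
```

```text
{'t': np.float64(4.375), 'qpos': array([-4.530e-01,  4.910e-01,  1.586e+00,  1.000e-03,  1.066e+00,
       -5.160e-01]), 'joint_velocities': array([ 0.001,  0.   , -0.003, -0.002,  0.   ,  0.025]), 'joint_torque': array([ -1.467, -49.55 , -22.282,  -0.527,  -1.123,  -0.063]), 'tcp_pos': array([ 0.602, -0.215,  0.071]), 'tcp_rot': array([-3.140e+00, -2.000e-03,  1.634e+00]), 'ft_force': array([-2.167,  2.115,  1.212]), 'wrist_torque': array([0.562, 0.333, 0.139]), 'grasp_force': np.float64(40.433), 'opening': np.float64(0.126)}
row [134.9  -4.1   0.2] [-0.001 -0.002 -0.   ]
```

View pics/w2.png

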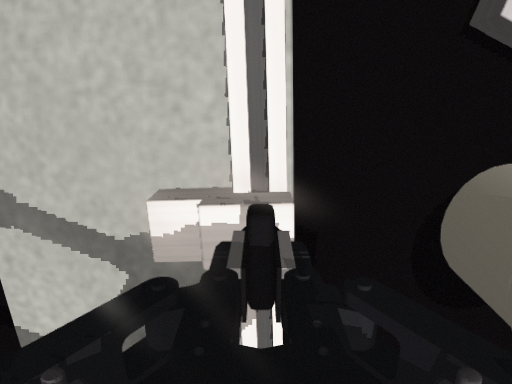

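The wing has turned along y and sits between the pads, so the clamp is loose. Next I slide the stop open by 135 mm.

{"method": "move_arm", "body": {"rows": [18,-0.5,0,0,0,0,36,-1,0,0,0,0,54,-1.6,0,0,0,0,72,-2.1,0,0,0,0,90,-2.7,0,0,0,0,108,-3.2,0,0,0,0,126,-3.8,0,0,0,0,135,-4,0,0,0,0]}}

```text
t: 5.42
tcp_pos: [0.5894, -0.0828, 0.0705]
tcp_rot: [-3.141, 0.003, 1.635]
ft_force: [-3.4, -4.3, 0.8]
opening: 0.128
grasp_force: 40.4
```

{"method": "move_arm", "body": {"rows": [0,0,0,0,0,0,0,0,0,0,0,0,0,0,0,0,0,0], "fingers": 0.5}}

```text
t: 5.8
tcp_pos: [0.5905, -0.0822, 0.0705]
tcp_rot: [3.14, 0.0, 1.634]
ft_force: [-0.2, 1.0, -0.1]
opening: 0.5
grasp_force: 0.0
```

{"method": "move_arm", "body": {"rows": [0,0,-40,0,0,0,0,0,-80,0,0,0,0,0,-120,0,0,0,0,0,-170,0,0,0]}}

```text
t: 6.3
tcp_pos: [0.5896, -0.0819, 0.241]
tcp_rot: [-3.141, -0.001, 1.634]
ft_force: [0.4, -0.3, -0.0]
opening: 0.504
grasp_force: 0.0
```

```bash
python3 -c "
from h import *
s=env.state();print(s['t'],s['tcp_pos'],s['tcp_rot'])
go((.50,.305,.27,1.571+.12))"
```

```text
6.3 [ 0.58955433 -0.08193864  0.24097927] [-3.14053161e+00 -5.39210432e-04  1.63416633e+00]
row [391.8 -64.9 -28.7] [-0.001 -0.001 -0.057]
```

{"method": "move_arm", "body": {"rows": [360,-40,-29,0,0,-0.057,360,-40,-29,0,0,-0.057,360,-40,-29,0,0,-0.057,360,-40,-29,0,0,-0.057,360,-40,-29,0,0,-0.057,360,-40,-29,0,0,-0.057,360,-40,-29,0,0,-0.057,360,-40,-29,0,0,-0.057], "fingers": 0.8}}

```text
t: 7.3
tcp_pos: [0.527, 0.2745, 0.2691]
tcp_rot: [-3.141, 0.001, 1.692]
ft_force: [-0.4, -0.2, -0.4]
opening: 0.799
grasp_force: 0.0
```

{"method": "move_arm", "body": {"rows": [0,0,0,0,0,0,0,0,0,0,0,0]}}

```text
t: 7.55
tcp_pos: [0.5273, 0.2736, 0.2692]
tcp_rot: [-3.141, 0.0, 1.69]
ft_force: [0.2, 0.1, 0.2]
opening: 0.799
grasp_force: 0.0
```

```bash
python3 - <<'E'
from h import *
s=env.state();print(s['t'],np.round(s['tcp_pos'],4),np.round(s['tcp_rot'],4),np.round(s['qpos'],2))
im,i=shot("wrist","w3")
hsv=cv2.cvtColor(im,cv2.COLOR_RGB2HSV)
m=(hsv[:,:,2]>150);
for c in comps(m,300): 
    x,y,w,h=cv2.boundingRect(c)
    print((x,y,w,h),*[np.round(q,4) for q in rect(i,c,.033)])
m=(hsv[:,:,2]>60);
for c in comps(m,6000): print("all",cv2.boundingRect(c),*[np.round(q,4) for q in rect(i,c,.012)])
E
```

```text
7.55 [0.5273 0.2736 0.2692] [-3.1414e+00  3.0000e-04  1.6898e+00] [ 0.36  0.29  1.4  -0.    1.46  0.24]
(182, 251, 156, 54) [0.5425 0.1191] [0.1905 0.0602] 0.0013
(182, 107, 81, 37) [0.4814 0.3004] [0.087  0.0386] 0.133
(181, 64, 168, 123) [0.5273 0.3031] [0.1775 0.1327] 0.1186
all (180, 247, 158, 59) [0.5432 0.107 ] [0.2029 0.067 ] 0.0084
all (174, 60, 182, 140) [0.5282 0.2952] [0.2017 0.1614] 0.1186
```

View pics/w3.png

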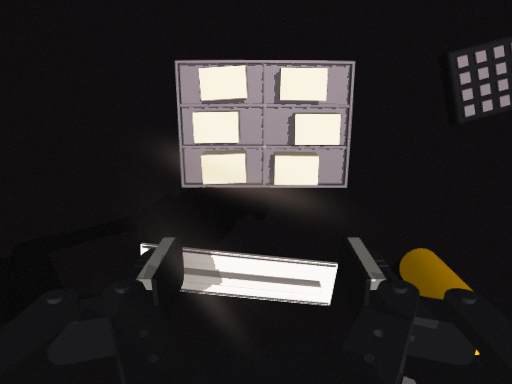

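Wrist view: six blocks, one per compartment, at about (223,83), (304,84), (215,127), (317,129), (224,168) and (296,169). The straightedge lies below at (240,270).

```bash
python3 - <<'E'
from h import *
im=cv2.imread("pics/w3.png")[:,:,::-1].copy();i=eyes.camera_info("wrist")
hsv=cv2.cvtColor(im,cv2.COLOR_RGB2HSV)
print(im[83,223],im[175:190,224].tolist()[::2],im[128,180:200].tolist()[::3])
m=(im[:,:,0]>215)&(im[:,:,2].astype(int)<im[:,:,0]-18)
m=cv2.morphologyEx(m.astype(np.uint8),cv2.MORPH_OPEN,np.ones((3,3)))
for c in comps(m,300): 
    print(cv2.boundingRect(c),*[np.round(q,4) for q in rect(i,c,.033)])
E
```

```text
[248 243 227] [[241, 233, 212], [241, 233, 212], [242, 235, 213], [243, 235, 214], [215, 201, 176], [139, 126, 131], [101, 89, 92], [48, 41, 40]] [[138, 125, 132], [151, 139, 147], [151, 138, 147], [152, 139, 147], [145, 134, 138], [248, 242, 226], [247, 242, 226]]
(275, 156, 44, 29) [0.569  0.2602] [0.0486 0.0324] 0.1211
(201, 154, 45, 30) [0.4867 0.2519] [0.0494 0.0332] 0.1563
(295, 114, 46, 31) [0.5851 0.3085] [0.0494 0.0328] 0.125
(193, 112, 46, 31) [0.4742 0.2974] [0.0491 0.0327] 0.1161
(280, 68, 48, 33) [0.5628 0.3541] [0.0494 0.0331] 0.1131
(199, 66, 48, 34) [0.4775 0.3452] [0.0488 0.0331] 0.1724
```

```bash
cat >> h.py <<'E'
J=.093; C0=np.array([.5987,-.3451]); EX=np.array([np.cos(J),np.sin(J)]); EY=np.array([-np.sin(J),np.cos(J)])
def onjig(x,y): return C0+x*EX+y*EY
def chain(start,*calls):
    """each call: list of (x,y,z,yaw); prints shifts from the pose at the call's start"""
    p=np.array(start[:3]);R=Ro.from_euler("xyz",[np.pi,0,start[3]])
    for n,c in enumerate(calls):
        for x,y,z,w in c:
            q=Ro.from_euler("xyz",[np.pi,0,w])
            print("call",n,np.round(R.inv().apply(np.array([x,y,z])-p)*1000,1),"turn",np.round((R.inv()*q).as_rotvec()[2],3))
        p=np.array(c[-1][:3]);R=q
def now():
    s=env.state(); print(round(s['t'],2),np.round(s['tcp_pos'],4),np.round(s['tcp_rot'],4)); return (*s['tcp_pos'],s['tcp_rot'][2])
B=[(.569,.2602,.121),(.4867,.2519,.156),(.5851,.3085,.125),(.4742,.2974,.116),(.5628,.3541,.113),(.4775,.3452,.172)]
H=np.pi/2
def cycle(k,start,yj,fx=-.0275):
    x,y,w=B[k]; P=onjig(fx,yj); W=J+H
    chain(start,[(x,y,.09,w+H),(x,y,.016,w+H)],[(x,y,.14,w+H)],[(*P,.14,W)],[(*P,.06,W),(*P,.0345,W)])
E
python3 -c "
from h import *
cycle(0,now(),.0185)"
```

```text
7.6 [0.5273 0.2737 0.2692] [-3.1415e+00  2.0000e-04  1.6900e+00]
call 0 [-18.4  39.8 179.2] turn -0.002
call 0 [-18.4  39.8 253.2] turn -0.002
call 1 [   0.    0. -124.] turn 0.0
call 2 [-585.2  -70.6   -0. ] turn 0.028
call 3 [-0. -0. 80.] turn 0.0
call 3 [ -0.   -0.  105.5] turn 0.0
```

{"method": "move_arm", "body": {"rows": [-9,20,60,0,0,0,-18,40,120,0,0,0,-18,40,179,0,0,0,-18,40,179,0,0,0,-18,40,215,0,0,0,-18,40,240,0,0,0,-18,40,253,0,0,0,-18,40,253,0,0,0], "fingers": 0.74}}

```text
t: 8.6
tcp_pos: [0.5697, 0.262, 0.0175]
tcp_rot: [3.14, -0.0, 1.692]
ft_force: [0.0, -0.1, 0.6]
opening: 0.743
grasp_force: 0.0
```

{"method": "move_arm", "body": {"rows": [0,0,0,0,0,0,0,0,0,0,0,0,0,0,0,0,0,0,0,0,0,0,0,0,0,0,0,0,0,0], "fingers": 0.3, "squeeze": 50}}

```text
t: 9.22
tcp_pos: [0.5704, 0.2624, 0.0184]
tcp_rot: [3.138, -0.001, 1.692]
ft_force: [0.0, -0.1, 6.1]
opening: 0.569
grasp_force: 53.4
```

{"method": "move_arm", "body": {"rows": [0,0,-40,0,0,0,0,0,-90,0,0,0,0,0,-124,0,0,0,0,0,-124,0,0,0]}}

```text
t: 9.72
tcp_pos: [0.5709, 0.2626, 0.1441]
tcp_rot: [3.134, -0.001, 1.692]
ft_force: [0.3, 0.1, -1.4]
opening: 0.571
grasp_force: 52.7
```

```bash
python3 -c "
from h import *
print(env.state()['opening'],env.state()['grasp_force'],env.state()['ft_force'])
now();shot('wrist','w4');shot('scene','s4')"
```

```text
0.5712044205996857 52.67252862453461 [ 0.27303235  0.14736852 -1.37173407]
9.72 [0.5709 0.2626 0.1441] [ 3.1340e+00 -1.5000e-03  1.6919e+00]
```

View pics/w4.png

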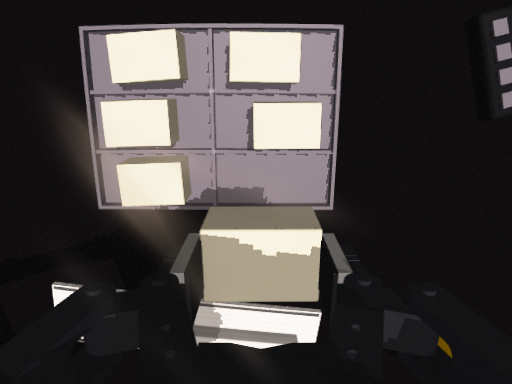

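Block A is held between the pads and its tray cell at (275,180) is empty; the other five are untouched. Carrying it over now.

```bash
python3 -c "
from h import *
P=onjig(-.0275,.0185);W=J+H;print(P)
chain(now(),[(*P,.144,W)],[(*P,.06,W),(*P,.0345,W)])"
```

```text
[ 0.56960082 -0.32923376]
9.82 [0.5683 0.2617 0.14  ] [-3.1411e+00  2.0000e-04  1.6918e+00]
call 0 [-586.7  -70.    -4. ] turn 0.028
call 1 [-0. -0. 84.] turn 0.0
call 1 [ -0.   -0.  109.5] turn 0.0
```

{"method": "move_arm", "body": {"rows": [-62,-7,-1,0,0,0.01,-124,-14,-1,0,0,0.028,-186,-22,-1,0,0,0.028,-248,-30,-1,0,0,0.028,-310,-37,-1,0,0,0.028,-372,-44,-1,0,0,0.028,-434,-52,-1,0,0,0.028,-496,-59,-1,0,0,0.028]}}

```text
t: 10.82
tcp_pos: [0.5687, -0.239, 0.139]
tcp_rot: [-3.138, -0.002, 1.664]
ft_force: [1.1, 0.4, -1.5]
opening: 0.566
grasp_force: 52.6
```

{"method": "move_arm", "body": {"rows": [-60,-7,0,0,0,0,-91,-11,0,0,0,0,-91,-11,40,0,0,0,-91,-11,80,0,0,0,-91,-11,95,0,0,0,-91,-11,104,0,0,0,-91,-11,104,0,0,0,-91,-11,104,0,0,0]}}

```text
t: 11.82
tcp_pos: [0.5657, -0.3242, 0.0409]
tcp_rot: [-3.139, -0.008, 1.663]
ft_force: [-8.7, 15.1, 30.7]
opening: 0.571
grasp_force: 76.4
```

```bash
python3 -c "
from h import *
im,i=shot('wrist','w5');s=now();print(env.state()['ft_force'],env.state()['opening'])
d=np.array(s[:2])-C0;print('jig',d@EX,d@EY)"
```

```text
11.88 [ 0.5658 -0.3242  0.041 ] [-3.139  -0.0078  1.6633]
[-7.23898429 14.31969269 32.00776814] 0.5679124018493229
jig -0.030861401786335015 0.023839866686763925
```

View pics/w5.png

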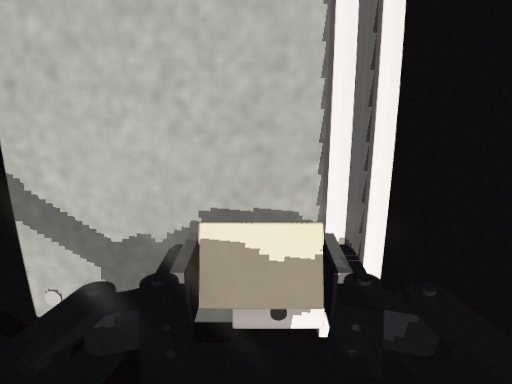

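The block has landed on the fixed stop's edge: 32 N upward, with the top face at rows 223–309 and the stop just behind it at (278,313). I'll lift and re-measure the block in the grip.

{"method": "move_arm", "body": {"rows": [0,0,-15,0,0,0,0,0,-30,0,0,0,20,0,-30,0,0,0,20,0,-30,0,0,0]}}

```text
t: 12.38
tcp_pos: [0.5646, -0.307, 0.0662]
tcp_rot: [-3.139, -0.003, 1.665]
ft_force: [-0.1, 0.4, -1.1]
opening: 0.571
grasp_force: 72.3
```

```bash
cat >> h.py <<'E'
def held(name=None,off=.0154):
    """held block's top-face centre relative to the TCP, in tool axes (x,y mm), and its turn"""
    s=env.state(); im,i=shot("wrist",name); z=s['tcp_pos'][2]-off+.030
    R=Ro.from_euler("xyz",s['tcp_rot'])
    m=(im[:,:,0]>70)&(im[:,:,2].astype(int)<im[:,:,0]*.88); m[:195]=0; m[:,:190]=0; m[:,330:]=0
    m=cv2.morphologyEx(m.astype(np.uint8),cv2.MORPH_OPEN,np.ones((5,5)))
    c=max(comps(m,500),key=cv2.contourArea); q=rect(i,c,z)
    d=R.inv().apply(np.r_[q[0],z]-s['tcp_pos'])*1000
    print("held",cv2.boundingRect(c),"mm",np.round(d[:2],1),"size",np.round(q[1],4),"turn",round(q[2]-s['tcp_rot'][2]+H,3))
E
python3 -c "
from h import *
held('w6');s=now();print(env.state()['ft_force'])"
```

```text
held (198, 237, 126, 73) mm [-5.5  0.1] size [0.054  0.0338] turn -0.01
12.43 [ 0.565  -0.3079  0.0662] [-3.1397e+00 -1.6000e-03  1.6649e+00]
[ 0.31494879  0.10512797 -1.28726278]
```

```bash
python3 - <<'E'
import re
t=open('h.py').read()
t=t[:t.index('def held')]+'''def held(name=None):
    """held block's centre relative to the TCP in tool axes (mm), height of its underside below the TCP, turn"""
    s=env.state(); im,i=shot("wrist",name); R=Ro.from_euler("xyz",s['tcp_rot'])
    m=(im[:,:,0]>70)&(im[:,:,2].astype(int)<im[:,:,0]*.88); m[:195]=0; m[:,:190]=0; m[:,330:]=0
    m=cv2.morphologyEx(m.astype(np.uint8),cv2.MORPH_OPEN,np.ones((5,5)))
    c=max(comps(m,500),key=cv2.contourArea); x0,y0,w,h=cv2.boundingRect(c); cx=x0+w/2-.5
    z=s['tcp_pos'][2]+.015
    for _ in range(5):
        q=rect(i,c,z); cz=(-np.array(i["R"]).T@i["t"])[2]; z=cz-(cz-z)*.0496/q[1][0]
    q=rect(i,c,z); d=R.inv().apply(np.r_[q[0],z]-s['tcp_pos'])*1000
    print("held",(x0,y0,w,h),"mm",np.round(d[:2],1),"size",np.round(q[1],4),"below",round((s['tcp_pos'][2]-z+.030)*1000,1),"turn",round(q[2]-s['tcp_rot'][2]+H,3))
'''
open('h.py','w').write(t)
E
python3 -c "
from h import *
held();s=now()
P=onjig(-.09,.08);W=J+H
chain(s,[(*P,.066,W)],[(*P,.03,W)])"
```

```text
held (198, 235, 126, 75) mm [0.9 0.1] size [0.0496 0.0319] below 5.0 turn -0.01
12.47 [ 0.5653 -0.3086  0.0663] [-3.1401e+00 -9.0000e-04  1.6646e+00]
call 0 [ 40.6 -60.1   0.3] turn 0.001
call 1 [-0. -0. 36.] turn 0.0
```

{"method": "move_arm", "body": {"rows": [20,-30,0,0,0,0,41,-60,0,0,0,0,41,-60,20,0,0,0,41,-60,36,0,0,0,41,-60,41,0,0,0,41,-60,41,0,0,0,41,-60,42,0,0,0,41,-60,42,0,0,0]}}

```text
t: 13.48
tcp_pos: [0.5023, -0.2746, 0.0294]
tcp_rot: [3.142, 0.001, 1.664]
ft_force: [-6.9, 3.4, 31.9]
opening: 0.568
grasp_force: 77.3
```

{"method": "move_arm", "body": {"rows": [0,0,0,0,0,0,0,0,0,0,0,0,0,0,0,0,0,0,0,0,-9,0,0,0,0,0,-9,0,0,0], "fingers": 0.74}}

```text
t: 14.1
tcp_pos: [0.5029, -0.2746, 0.0349]
tcp_rot: [3.14, 0.001, 1.664]
ft_force: [0.0, -0.3, 0.6]
opening: 0.741
grasp_force: 0.0
```

{"method": "move_arm", "body": {"rows": [0,0,0,0,0,0,0,0,0,0,0,0,0,0,0,0,0,0,0,0,0,0,0,0,0,0,0,0,0,0], "fingers": 0.3}}

```text
t: 14.72
tcp_pos: [0.5026, -0.2744, 0.0349]
tcp_rot: [3.141, 0.001, 1.664]
ft_force: [-0.3, 0.7, 5.2]
opening: 0.569
grasp_force: 52.1
```

{"method": "move_arm", "body": {"rows": [0,0,-20,0,0,0,0,0,-30,0,0,0,0,0,-30,0,0,0,0,0,-30,0,0,0]}}

```text
t: 15.22
tcp_pos: [0.5018, -0.2738, 0.0637]
tcp_rot: [-3.141, -0.001, 1.664]
ft_force: [-0.9, -1.0, -1.1]
opening: 0.566
grasp_force: 52.0
```

```bash
python3 -c "
from h import *
held();s=now()
P=onjig(-.027,.0220);W=J+H
chain(s,[(*P,.063,W)],[(*P,.0345,W)])"
```

```text
held (203, 225, 116, 95) mm [-6.3 -0.1] size [0.0496 0.0451] below 16.8 turn 0.002
15.28 [ 0.5017 -0.2738  0.0636] [-3.1405e+00 -9.0000e-04  1.6638e+00]
call 0 [-58.   62.9   0.6] turn -0.0
call 1 [-0.  -0.  28.5] turn 0.0
```

```bash
python3 - <<'E'
t=open('h.py').read()
t=t.replace("    print(\"held\"","    e=R.inv().apply(ray(i,[[cx,y0+h-.5]],z)[0]-s['tcp_pos'])*1000; d[0]=e[0]+17\n    print(\"held\"")
open('h.py','w').write(t)
E
python3 -c "
from h import *
held();s=now()"
```

```text
held (203, 225, 116, 95) mm [-11.9  -0.2] size [0.0496 0.0451] below 16.7 turn 0.002
15.32 [ 0.5018 -0.2739  0.0636] [-3.1405e+00 -8.0000e-04  1.6638e+00]
```

```bash
python3 -c "
from h import *
im,i=shot('wrist','w7');s=now()
for r in range(205,330,3): print(r,im[r,262].tolist(),im[r,230].tolist())
z=s[2]-.0167+.030;R=Ro.from_euler('xyz',env.state()['tcp_rot'])
for r in (225,235,245,290,295,300,305,310): print(r,np.round(R.inv().apply(ray(i,[[261,r]],z)[0]-np.array(s[:3]))*1000,1))
"
```

```text
15.38 [ 0.5018 -0.2739  0.0636] [-3.1405e+00 -8.0000e-04  1.6637e+00]
205 [186, 185, 178] [187, 186, 178]
208 [184, 184, 175] [186, 184, 177]
211 [183, 183, 176] [182, 181, 173]
214 [186, 185, 178] [181, 179, 172]
217 [110, 110, 105] [103, 102, 99]
220 [110, 109, 105] [106, 107, 102]
223 [110, 110, 104] [106, 106, 101]
226 [112, 105, 88] [92, 86, 76]
229 [114, 105, 90] [92, 85, 73]
232 [114, 106, 91] [91, 84, 73]
235 [114, 106, 90] [91, 84, 71]
238 [114, 107, 91] [90, 85, 71]
241 [114, 107, 89] [90, 83, 71]
244 [115, 109, 92] [92, 87, 73]
247 [92, 85, 72] [91, 85, 72]
250 [91, 86, 72] [93, 86, 72]
253 [156, 147, 125] [152, 142, 120]
256 [165, 154, 131] [163, 153, 131]
259 [163, 152, 132] [164, 153, 130]
262 [165, 154, 133] [162, 152, 129]
265 [161, 153, 128] [161, 152, 128]
268 [164, 154, 131] [164, 155, 132]
271 [162, 153, 129] [160, 153, 129]
274 [162, 151, 129] [163, 152, 129]
277 [162, 151, 129] [164, 154, 131]
280 [163, 153, 130] [162, 153, 131]
283 [162, 151, 130] [161, 150, 130]
286 [160, 151, 128] [161, 151, 130]
289 [161, 152, 129] [162, 150, 129]
292 [160, 152, 129] [160, 150, 127]
295 [163, 153, 129] [160, 148, 128]
298 [163, 153, 130] [163, 152, 129]
301 [162, 154, 130] [161, 151, 129]
304 [163, 154, 130] [161, 150, 129]
307 [161, 152, 129] [162, 150, 128]
310 [163, 151, 131] [160, 150, 127]
313 [162, 151, 130] [161, 150, 129]
316 [162, 151, 129] [162, 151, 128]
319 [150, 141, 119] [154, 146, 124]
322 [183, 181, 173] [107, 107, 100]
325 [180, 178, 171] [105, 104, 98]
328 [181, 181, 172] [106, 106, 98]
225 [ 16.4  -0.1 -13.3]
235 [ 12.   -0.1 -13.3]
245 [  7.6  -0.1 -13.3]
290 [-13.7  -0.1 -13.3]
295 [-16.1  -0.1 -13.3]
300 [-18.7  -0.1 -13.3]
305 [-21.2  -0.1 -13.3]
310 [-23.8  -0.1 -13.3]
```

{"method": "move_arm", "body": {"rows": [0,0,15,0,0,0,0,0,28,0,0,0,0,0,29,0,0,0,0,0,29,0,0,0]}}

```text
t: 15.88
tcp_pos: [0.5018, -0.2739, 0.0345]
tcp_rot: [-3.141, -0.001, 1.664]
ft_force: [-0.4, 0.1, -0.9]
opening: 0.566
grasp_force: 53.9
```

{"method": "move_arm", "body": {"rows": [0,0,0,0,0,0,0,0,0,0,0,0,-6,0,0,0,0,0,-12,0,0,0,0,0,-12,0,0,0,0,0], "fingers": 0.74}}

```text
t: 16.5
tcp_pos: [0.5036, -0.2869, 0.0354]
tcp_rot: [3.141, 0.001, 1.663]
ft_force: [1.1, -0.2, 0.4]
opening: 0.738
grasp_force: 0.0
```

{"method": "move_arm", "body": {"rows": [0,0,0,0,0,0,0,0,0,0,0,0,0,0,0,0,0,0,0,0,0,0,0,0,0,0,0,0,0,0], "fingers": 0.3}}

```text
t: 17.12
tcp_pos: [0.5035, -0.2863, 0.0356]
tcp_rot: [3.141, 0.001, 1.664]
ft_force: [-0.3, 0.2, 4.1]
opening: 0.574
grasp_force: 52.7
```

{"method": "move_arm", "body": {"rows": [0,0,-20,0,0,0,0,0,-30,0,0,0,0,0,-30,0,0,0,0,0,-30,0,0,0]}}

```text
t: 17.62
tcp_pos: [0.5028, -0.2857, 0.0646]
tcp_rot: [-3.141, -0.001, 1.664]
ft_force: [-0.9, 0.3, -0.9]
opening: 0.565
grasp_force: 52.2
```

```bash
python3 -c "
from h import *
held('w8');s=now()
P=onjig(-.027,.0220);W=J+H
chain(s,[(*P,.063,W)],[(*P,.0345,W)])"
```

```text
held (201, 234, 119, 61) mm [-0.2 -0.3] size [0.0496 0.0287] below 18.6 turn 0.002
17.68 [ 0.5029 -0.2857  0.0646] [-3.1405e+00 -1.0000e-03  1.6638e+00]
call 0 [-46.1  62.9   1.6] turn 0.0
call 1 [-0.  -0.  28.5] turn 0.0
```

{"method": "move_arm", "body": {"rows": [-24,31,0,0,0,0,-48,62,0,0,0,0,-48,62,0,0,0,0,-48,62,14,0,0,0,-48,62,24,0,0,0,-48,62,28,0,0,0,-48,62,28,0,0,0]}}

```text
t: 18.55
tcp_pos: [0.569, -0.3278, 0.0369]
tcp_rot: [-3.141, -0.001, 1.664]
ft_force: [0.5, -0.3, -1.4]
opening: 0.573
grasp_force: 52.2
```

{"method": "move_arm", "body": {"rows": [0,0,0,0,0,0,0,0.5,0,0,0,0]}}

```text
t: 18.8
tcp_pos: [0.5702, -0.3283, 0.0378]
tcp_rot: [3.141, 0.001, 1.664]
ft_force: [-0.3, 0.5, -0.8]
opening: 0.567
grasp_force: 52.2
```

{"method": "move_arm", "body": {"rows": [0,0.5,0,0,0,0,0,0.5,0,0,0,0]}}

```text
t: 19.05
tcp_pos: [0.5706, -0.3281, 0.0375]
tcp_rot: [3.141, 0.0, 1.664]
ft_force: [-0.1, 0.4, -0.9]
opening: 0.567
grasp_force: 52.2
```

{"method": "move_arm", "body": {"rows": [0,0.5,0,0,0,0,0,0.5,0,0,0,0]}}

```text
t: 19.3
tcp_pos: [0.5711, -0.328, 0.0373]
tcp_rot: [3.142, 0.0, 1.664]
ft_force: [-0.6, -0.9, -1.4]
opening: 0.569
grasp_force: 52.2
```

```bash
python3 -c "
from h import *
im,i=shot('wrist','w9');s=now();print(env.state()['ft_force'],env.state()['opening'])
d=np.array(s[:2])-C0;print('jig',d@EX,d@EY)"
```

```text
19.35 [ 0.5711 -0.328   0.0373] [3.1416e+00 1.0000e-04 1.6638e+00]
[-1.13285218 -0.45299736 -1.17651284] 0.564640687836009
jig -0.025938420640981015 0.019578239237787846
```

View pics/w9.png

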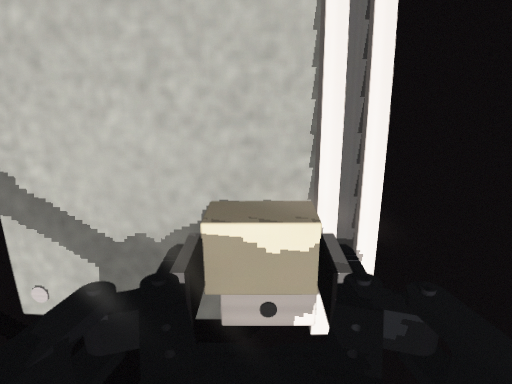

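The block now hangs flat, close to the fence edge (column 320) and just clear of the fixed stop at (268,308). I'll ease it in until it touches.

{"method": "move_arm", "body": {"rows": [0,0.5,0,0,0,0,0,0.5,0,0,0,0]}}

```text
t: 19.6
tcp_pos: [0.5716, -0.328, 0.0373]
tcp_rot: [3.142, 0.0, 1.664]
ft_force: [-0.1, 0.2, -0.6]
opening: 0.568
grasp_force: 52.2
```

{"method": "move_arm", "body": {"rows": [0,0.5,0,0,0,0,0,0.5,0,0,0,0]}}

```text
t: 19.85
tcp_pos: [0.5719, -0.3279, 0.0373]
tcp_rot: [-3.141, 0.0, 1.664]
ft_force: [0.3, -0.6, -0.4]
opening: 0.566
grasp_force: 52.2
```

{"method": "move_arm", "body": {"rows": [0,0.5,0,0,0,0,0,0.5,0,0,0,0]}}

```text
t: 20.1
tcp_pos: [0.5719, -0.3279, 0.0373]
tcp_rot: [-3.14, -0.0, 1.664]
ft_force: [-2.6, -1.3, 0.0]
opening: 0.566
grasp_force: 52.3
```

{"method": "move_arm", "body": {"rows": [0,0,1,0,0,0,0,0,1.6,0,0,0,0,0,1.6,0,0,0]}}

```text
t: 20.48
tcp_pos: [0.572, -0.3278, 0.0357]
tcp_rot: [-3.141, -0.0, 1.664]
ft_force: [-3.4, -1.2, 0.7]
opening: 0.567
grasp_force: 52.4
```

{"method": "move_arm", "body": {"rows": [0,0,0,0,0,0,0,0,0,0,0,0,0,0,0,0,0,0,0,0,-30,0,0,0,0,0,-70,0,0,0,0,0,-105,0,0,0,0,0,-105,0,0,0], "fingers": 0.74}}

```text
t: 21.35
tcp_pos: [0.5747, -0.3292, 0.1445]
tcp_rot: [3.135, 0.005, 1.664]
ft_force: [-1.1, 0.1, 0.0]
opening: 0.737
grasp_force: 0.0
```

```bash
python3 - <<'E'
from h import *
s=now(); im,i=shot("wrist","w10")
m=(im[:,:,0]>70)&(im[:,:,2].astype(int)<im[:,:,0]*.88)
for c in comps(m,800):
    q=rect(i,c,.048);d=q[0]-C0;print(cv2.boundingRect(c),np.round(d@EX,4),np.round(d@EY,4),np.round(q[1],4),q[2]-J)
W=J+H
x,y,w=B[1]
chain(s,[(x,y,.14,w+H)],[(x,y,.016,w+H)],[(x,y,.14,w+H)])
P=onjig(-.027,.0195+.036)
chain((x,y,.14,w+H),[(*P,.14,W)],[(*P,.0367,W)])
E
```

```text
21.35 [ 0.5747 -0.3292  0.1445] [3.1354 0.0051 1.6639]
(455, 12, 57, 117) 0.1319 0.0989 [0.0792 0.0423] -1.4112599
call 0 [586.7 -33.6   4.5] turn -0.063
call 1 [  0.  -0. 124.] turn 0.0
call 2 [   0.    0. -124.] turn 0.0
call 0 [-550.1   -5.6   -0. ] turn 0.063
call 1 [ -0.   -0.  103.3] turn 0.0
```

{"method": "move_arm", "body": {"rows": [60,-3,0,0,0,-0.01,120,-6,0,0,0,-0.02,180,-9,0,0,0,-0.03,240,-12,0,0,0,-0.04,300,-15,0,0,0,-0.05,360,-18,0,0,0,-0.06,420,-22,0,0,0,-0.063,480,-25,0,0,0,-0.063]}}

```text
t: 22.4
tcp_pos: [0.5016, 0.1495, 0.1392]
tcp_rot: [-3.139, -0.0, 1.727]
ft_force: [0.5, 0.0, 0.4]
opening: 0.74
grasp_force: 0.0
```

{"method": "move_arm", "body": {"rows": [55,-5,1,0,0,0,105,1,1,0,0,0,105,1,1,0,0,0,105,1,40,0,0,0,105,1,80,0,0,0,105,1,80,0,0,0,105,1,80,0,0,0]}}

```text
t: 23.28
tcp_pos: [0.4884, 0.2511, 0.0612]
tcp_rot: [3.141, 0.0, 1.726]
ft_force: [0.0, 0.1, 0.7]
opening: 0.74
grasp_force: 0.0
```

```bash
python3 -c "
from h import *
x,y,w=B[1]
chain(now(),[(x,y,.016,w+H)])"
```

```text
23.27 [0.4884 0.2511 0.0612] [3.1411e+00 2.0000e-04 1.7260e+00]
call 0 [ 1.1 -1.5 45.2] turn -0.001
```

{"method": "move_arm", "body": {"rows": [1,-1,25,0,0,0,1,-1,40,0,0,0,1,-1,45,0,0,0,1,-1,45,0,0,0]}}

```text
t: 23.78
tcp_pos: [0.4869, 0.2525, 0.016]
tcp_rot: [3.141, 0.0, 1.727]
ft_force: [0.1, -0.0, -0.4]
opening: 0.74
grasp_force: 0.0
```

{"method": "move_arm", "body": {"rows": [0,0,0,0,0,0,0,0,0,0,0,0,0,0,0,0,0,0,0,0,0,0,0,0,0,0,-30,0,0,0,0,0,-70,0,0,0,0,0,-110,0,0,0,0,0,-124,0,0,0], "fingers": 0.3}}

```text
t: 24.78
tcp_pos: [0.4876, 0.2529, 0.1417]
tcp_rot: [3.138, -0.001, 1.727]
ft_force: [-0.1, 0.6, -0.4]
opening: 0.569
grasp_force: 52.7
```

{"method": "move_arm", "body": {"rows": [-60,-1,0,0,0,0.01,-120,-1,0,0,0,0.02,-180,-2,0,0,0,0.03,-240,-2,0,0,0,0.04,-300,-3,0,0,0,0.05,-360,-4,0,0,0,0.06,-420,-5,0,0,0,0.063,-480,-5,0,0,0,0.063]}}

```text
t: 25.78
tcp_pos: [0.5554, -0.224, 0.1381]
tcp_rot: [-3.139, -0.002, 1.663]
ft_force: [0.3, 0.3, -0.8]
opening: 0.57
grasp_force: 52.7
```

{"method": "move_arm", "body": {"rows": [-55,3,0,0,0,0,-69,4,0,0,0,0,-69,4,40,0,0,0,-69,4,80,0,0,0,-69,4,80,0,0,0,-69,4,80,0,0,0]}}

```text
t: 26.52
tcp_pos: [0.5671, -0.2906, 0.0603]
tcp_rot: [3.141, 0.0, 1.664]
ft_force: [0.9, 0.5, -1.0]
opening: 0.571
grasp_force: 52.6
```

```bash
python3 -c "
from h import *
held('w11');s=now()
P=onjig(-.027,.0195+.036)
chain(s,[(*P,.033,J+H)])"
```

```text
held (199, 236, 122, 93) mm [-14.4  -0.3] size [0.0496 0.044 ] below 13.7 turn -0.005
26.57 [ 0.5677 -0.291   0.0612] [3.1395e+00 1.6000e-03 1.6644e+00]
call 0 [-1.2 -1.2 28.2] turn 0.001
```

View pics/w11.png

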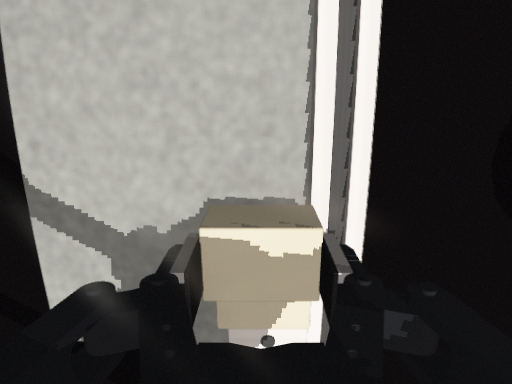

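Block B is held flat (top face rows 229–299), and block A stands behind it at rows 299–328 against the fixed stop. Placing B.

{"method": "move_arm", "body": {"rows": [-1,-1,10,0,0,0,-1,-1,20,0,0,0,-1,-1,28,0,0,0,-1,-1,28,0,0,0,-1,0.5,28,0,0,0,-1,1.5,28,0,0,0,-1,2,28,0,0,0,-1,2,28,0,0,0]}}

```text
t: 27.58
tcp_pos: [0.5685, -0.2917, 0.0316]
tcp_rot: [-3.141, 0.0, 1.664]
ft_force: [-0.5, -0.9, -0.0]
opening: 0.571
grasp_force: 53.3
```

{"method": "move_arm", "body": {"rows": [0,0.5,0,0,0,0,0,0.5,0,0,0,0,0,0.5,1,0,0,0,0,0.5,1,0,0,0]}}

```text
t: 28.08
tcp_pos: [0.5685, -0.2917, 0.0316]
tcp_rot: [-3.14, 0.0, 1.664]
ft_force: [-5.5, -0.6, 6.9]
opening: 0.567
grasp_force: 53.9
```

```bash
python3 -c "
from h import *
s=now();d=np.array(s[:2])-C0;print('jig',d@EX,d@EY,env.state()['ft_force'])
x,y,w=B[2];u=(s[0],s[1],s[2]-.0015+.11,s[3])
chain(u,[(x,y,.14,w+H)],[(x,y,.016,w+H)])
P=onjig(-.027,.0195+.072)
chain((x,y,.14,w+H),[(*P,.14,J+H)],[(*P,.033,J+H)])"
```

```text
28.07 [ 0.5685 -0.2917  0.0316] [-3.1405e+00  2.0000e-04  1.6641e+00]
jig -0.025098973818566895 0.056003703957113314 [-5.50178556 -0.58991626  6.87246299]
call 0 [5.96e+02 7.24e+01 1.00e-01] turn -0.032
call 1 [  0.  -0. 124.] turn 0.0
call 0 [-557.9  -92.1   -0. ] turn 0.032
call 1 [ -0.  -0. 107.] turn 0.0
```

{"method": "move_arm", "body": {"rows": [0,0,0,0,0,0,0,0,0,0,0,0,0,0,0,0,0,0,0,0,-30,0,0,0,0,0,-70,0,0,0,0,0,-110,0,0,0,0,0,-110,0,0,0], "fingers": 0.74}}

```text
t: 28.95
tcp_pos: [0.5717, -0.2929, 0.1446]
tcp_rot: [3.135, 0.005, 1.664]
ft_force: [-0.3, -0.4, 0.1]
opening: 0.74
grasp_force: 0.0
```

{"method": "move_arm", "body": {"rows": [60,7,0,0,0,-0.01,120,14,0,0,0,-0.02,180,21,0,0,0,-0.03,240,28,0,0,0,-0.032,300,35,0,0,0,-0.032,360,42,0,0,0,-0.032,420,50,0,0,0,-0.032,480,58,0,0,0,-0.032]}}

```text
t: 29.95
tcp_pos: [0.5817, 0.1937, 0.1393]
tcp_rot: [-3.14, 0.0, 1.696]
ft_force: [0.6, 0.0, 0.5]
opening: 0.74
grasp_force: 0.0
```

{"method": "move_arm", "body": {"rows": [58,8,0,0,0,0,115,17,0,0,0,0,115,17,0,0,0,0,115,17,40,0,0,0,115,17,80,0,0,0,115,17,80,0,0,0,115,17,80,0,0,0]}}

```text
t: 30.82
tcp_pos: [0.5857, 0.3075, 0.0614]
tcp_rot: [3.141, -0.0, 1.695]
ft_force: [-0.1, -0.6, -0.6]
opening: 0.739
grasp_force: 0.0
```

```bash
python3 -c "
from h import *
x,y,w=B[2]
s=now();chain(s,[(x,y,.016,w+H)])"
```

```text
30.82 [0.5857 0.3075 0.0614] [ 3.1406 -0.      1.6951]
call 0 [ 1.1 -0.4 45.4] turn -0.001
```

{"method": "move_arm", "body": {"rows": [1,0,25,0,0,0,1,0,40,0,0,0,1,0,45,0,0,0,1,0,45,0,0,0]}}

```text
t: 31.32
tcp_pos: [0.5851, 0.3089, 0.016]
tcp_rot: [3.141, -0.0, 1.696]
ft_force: [-0.8, 0.2, -0.1]
opening: 0.742
grasp_force: 0.0
```

{"method": "move_arm", "body": {"rows": [0,0,0,0,0,0,0,0,0,0,0,0,0,0,0,0,0,0,0,0,0,0,0,0,0,0,-30,0,0,0,0,0,-70,0,0,0,0,0,-110,0,0,0,0,0,-124,0,0,0], "fingers": 0.3}}

```text
t: 32.33
tcp_pos: [0.5858, 0.3094, 0.142]
tcp_rot: [3.138, -0.001, 1.696]
ft_force: [0.6, 0.9, -1.8]
opening: 0.57
grasp_force: 53.1
```

{"method": "move_arm", "body": {"rows": [-60,-10,0,0,0,0.01,-120,-20,0,0,0,0.02,-180,-30,0,0,0,0.03,-240,-40,0,0,0,0.032,-300,-50,0,0,0,0.032,-360,-60,0,0,0,0.032,-420,-70,0,0,0,0.032,-480,-80,0,0,0,0.032]}}

```text
t: 33.33
tcp_pos: [0.564, -0.1788, 0.1381]
tcp_rot: [-3.139, -0.001, 1.664]
ft_force: [1.3, -0.8, -1.4]
opening: 0.57
grasp_force: 53.1
```

```bash
python3 -c "
from h import *
P=onjig(-.027,.0195+.072);s=now();print(env.state()['opening'])
chain(s,[(*P,.033,J+H)])"
```

```text
33.33 [ 0.564  -0.1788  0.1381] [-3.1394e+00 -1.4000e-03  1.6637e+00]
0.570329808980881
call 0 [-77.3  -7.9 105.1] turn -0.0
```

{"method": "move_arm", "body": {"rows": [-40,-4,0,0,0,0,-77,-8,0,0,0,0,-77,-8,30,0,0,0,-77,-8,70,0,0,0,-77,-8,95,0,0,0,-77,-8,106,0,0,0,-77,-8,106,0,0,0,-77,-7,106,0,0,0]}}

```text
t: 34.33
tcp_pos: [0.565, -0.2546, 0.0336]
tcp_rot: [-3.141, -0.0, 1.664]
ft_force: [-1.8, -0.9, -1.3]
opening: 0.57
grasp_force: 53.3
```

{"method": "move_arm", "body": {"rows": [0,1,0,0,0,0,0,1.5,0,0,0,0,0,2,0,0,0,0,0,2,0,0,0,0]}}

```text
t: 34.83
tcp_pos: [0.5651, -0.2545, 0.0336]
tcp_rot: [-3.137, -0.001, 1.664]
ft_force: [-7.2, -2.0, 0.9]
opening: 0.57
grasp_force: 53.7
```

```bash
python3 -c "
from h import *
s=now();d=np.array(s[:2])-C0;print('jig',d@EX,d@EY,env.state()['ft_force'])
im,i=shot('wrist','w12')
for r in range(200,345,4): print(r,im[r,262].tolist(),end=';')"
```

```text
34.83 [ 0.5651 -0.2545  0.0336] [-3.1370e+00 -6.0000e-04  1.6643e+00]
jig -0.025076058469586153 0.09331881283048447 [-7.18394404 -1.99361925  0.9282294 ]
200 [182, 181, 173];204 [161, 160, 151];208 [114, 108, 91];212 [112, 106, 90];216 [115, 107, 89];220 [114, 106, 90];224 [115, 108, 91];228 [205, 194, 166];232 [244, 239, 218];236 [244, 239, 219];240 [244, 238, 218];244 [243, 237, 218];248 [164, 154, 131];252 [164, 153, 130];256 [164, 153, 131];260 [162, 151, 130];264 [164, 153, 131];268 [162, 151, 128];272 [164, 153, 131];276 [162, 153, 130];280 [162, 153, 129];284 [163, 153, 130];288 [162, 153, 130];292 [163, 155, 130];296 [162, 151, 129];300 [155, 146, 124];304 [93, 85, 73];308 [160, 150, 128];312 [163, 154, 131];316 [162, 152, 130];320 [164, 153, 131];324 [163, 152, 129];328 [161, 152, 129];332 [160, 150, 129];336 [161, 152, 129];340 [160, 151, 128];344 [161, 151, 129];
```

{"method": "move_arm", "body": {"rows": [0,-0.5,1,0,0,0,0,-0.5,1.5,0,0,0,0,-0.5,1.5,0,0,0]}}

```text
t: 35.25
tcp_pos: [0.565, -0.2542, 0.0321]
tcp_rot: [-3.138, -0.001, 1.664]
ft_force: [-4.8, -1.3, 0.8]
opening: 0.57
grasp_force: 53.6
```

{"method": "move_arm", "body": {"rows": [0,0,0,0,0,0,0,0,0,0,0,0,0,0,0,0,0,0,0,0,-30,0,0,0,0,0,-70,0,0,0,0,0,-109,0,0,0,0,0,-109,0,0,0,0,0,-109,0,0,0], "fingers": 0.74}}

```text
t: 36.25
tcp_pos: [0.5667, -0.2542, 0.1408]
tcp_rot: [-3.141, -0.0, 1.664]
ft_force: [-0.7, 0.2, -1.0]
opening: 0.738
grasp_force: 0.0
```

```bash
python3 -c "
from h import *
s=now()
x,y,w=B[3]
chain(s,[(x,y,.14,w+H)],[(x,y,.016,w+H)])
P=onjig(-.027,.0195+.109)
chain((x,y,.14,w+H),[(*P,.14,J+H)],[(*P,.033,J+H)])"
```

```text
36.25 [ 0.5667 -0.2542  0.1408] [-3.1413e+00 -3.0000e-04  1.6639e+00]
call 0 [557.8 -40.8   0.8] turn -0.023
call 1 [  0.  -0. 124.] turn 0.0
call 0 [-523.5   25.3    0. ] turn 0.023
call 1 [ -0.  -0. 107.] turn 0.0
```

{"method": "move_arm", "body": {"rows": [60,-4,0,0,0,-0.01,120,-9,0,0,0,-0.02,180,-13,0,0,0,-0.023,240,-17,0,0,0,-0.023,300,-22,0,0,0,-0.023,360,-26,0,0,0,-0.023,420,-30,0,0,0,-0.023,480,-35,0,0,0,-0.023]}}

```text
t: 37.25
tcp_pos: [0.4861, 0.2218, 0.1395]
tcp_rot: [-3.139, 0.001, 1.687]
ft_force: [0.6, 0.2, 1.1]
opening: 0.742
grasp_force: 0.0
```

{"method": "move_arm", "body": {"rows": [40,-2,1,0,0,0,78,-4,1,0,0,0,78,-4,1,0,0,0,78,-4,50,0,0,0,78,-4,95,0,0,0,78,-4,115,0,0,0,78,-4,125,0,0,0,78,-4,125,0,0,0]}}

```text
t: 38.25
tcp_pos: [0.4742, 0.2964, 0.0154]
tcp_rot: [-3.14, 0.001, 1.686]
ft_force: [-0.2, -0.8, 0.1]
opening: 0.739
grasp_force: 0.0
```

{"method": "move_arm", "body": {"rows": [0,0,0,0,0,0,0,0,0,0,0,0,0,0,0,0,0,0,0,0,0,0,0,0,0,0,-30,0,0,0,0,0,-70,0,0,0,0,0,-110,0,0,0,0,0,-124,0,0,0], "fingers": 0.3}}

```text
t: 39.25
tcp_pos: [0.4755, 0.2978, 0.1423]
tcp_rot: [3.138, -0.001, 1.687]
ft_force: [0.6, 0.5, -1.3]
opening: 0.571
grasp_force: 52.7
```

{"method": "move_arm", "body": {"rows": [-60,3,0,0,0,0.01,-120,6,0,0,0,0.02,-180,8,0,0,0,0.023,-240,11,0,0,0,0.023,-300,14,0,0,0,0.023,-360,17,0,0,0,0.023,-420,20,0,0,0,0.023,-460,22,0,0,0,0.023]}}

```text
t: 40.25
tcp_pos: [0.549, -0.1596, 0.1386]
tcp_rot: [-3.14, -0.001, 1.662]
ft_force: [-0.5, 0.3, -1.1]
opening: 0.57
grasp_force: 52.7
```

```bash
python3 -c "
from h import *
P=onjig(-.027,.0195+.109);s=now();print(env.state()['opening'])
chain(s,[(*P,.033,J+H)])"
```

```text
40.25 [ 0.549  -0.1596  0.1386] [-3.1397e+00 -6.0000e-04  1.6620e+00]
0.570452658363462
call 0 [-60.8   5.4 105.6] turn -0.002
```

{"method": "move_arm", "body": {"rows": [-40,3,0,0,0,0,-61,5,0,0,0,0,-61,5,30,0,0,0,-61,5,70,0,0,0,-61,5,95,0,0,0,-61,5,106,0,0,0,-61,5,106,0,0,0,-61,6,106,0,0,0]}}

```text
t: 41.25
tcp_pos: [0.5614, -0.2171, 0.0346]
tcp_rot: [3.141, 0.0, 1.664]
ft_force: [-0.9, -0.8, -1.5]
opening: 0.573
grasp_force: 52.9
```

{"method": "move_arm", "body": {"rows": [0,1,0,0,0,0,0,1.5,0,0,0,0,0,2,0,0,0,0,0,2,0,0,0,0]}}

```text
t: 41.75
tcp_pos: [0.5615, -0.217, 0.0342]
tcp_rot: [-3.138, -0.001, 1.664]
ft_force: [-5.5, 0.1, 2.2]
opening: 0.573
grasp_force: 53.3
```

```bash
python3 -c "
from h import *
s=now();d=np.array(s[:2])-C0;print('jig',d@EX,d@EY,env.state()['ft_force'])"
```

```text
41.75 [ 0.5615 -0.217   0.0342] [-3.1384e+00 -7.0000e-04  1.6640e+00]
jig -0.025120027524438596 0.13100615866372636 [-5.49114     0.11536001  2.23877889]
```

{"method": "move_arm", "body": {"rows": [0,-0.5,1,0,0,0,0,-0.5,2,0,0,0,0,-0.5,2,0,0,0]}}

```text
t: 42.12
tcp_pos: [0.5614, -0.217, 0.0321]
tcp_rot: [-3.139, -0.001, 1.664]
ft_force: [-5.2, 0.0, 1.4]
opening: 0.57
grasp_force: 53.3
```

{"method": "move_arm", "body": {"rows": [0,0,0,0,0,0,0,0,0,0,0,0,0,0,0,0,0,0,0,0,-30,0,0,0,0,0,-70,0,0,0,0,0,-109,0,0,0,0,0,-109,0,0,0,0,0,-109,0,0,0], "fingers": 0.74}}

```text
t: 43.12
tcp_pos: [0.5625, -0.2169, 0.1408]
tcp_rot: [-3.141, -0.0, 1.664]
ft_force: [-0.2, -0.2, -0.6]
opening: 0.739
grasp_force: 0.0
```

```bash
python3 -c "
from h import *
s=now()
x,y,w=B[4]
chain(s,[(x,y,.14,w+H)],[(x,y,.016,w+H)])
P=onjig(-.027,.1665)
chain((x,y,.14,w+H),[(*P,.14,J+H)],[(*P,.033,J+H)])"
```

```text
43.12 [ 0.5625 -0.2169  0.1408] [-3.1414e+00 -3.0000e-04  1.6639e+00]
call 0 [568.5  53.4   0.8] turn -0.02
call 1 [  0.  -0. 124.] turn 0.0
call 0 [-531.8  -66.8   -0. ] turn 0.02
call 1 [ -0.  -0. 107.] turn 0.0
```

{"method": "move_arm", "body": {"rows": [60,6,0,0,0,-0.01,120,11,0,0,0,-0.02,180,17,0,0,0,-0.02,240,22,0,0,0,-0.02,300,28,0,0,0,-0.02,360,34,0,0,0,-0.02,420,39,0,0,0,-0.02,480,45,0,0,0,-0.02]}}

```text
t: 44.12
tcp_pos: [0.5618, 0.2666, 0.1392]
tcp_rot: [-3.139, 0.001, 1.684]
ft_force: [0.7, 0.0, 0.5]
opening: 0.741
grasp_force: 0.0
```

{"method": "move_arm", "body": {"rows": [45,5,1,0,0,0,88.5,10,1,0,0,0,88.5,10,1,0,0,0,88.5,10,50,0,0,0,88.5,10,95,0,0,0,88.5,10,115,0,0,0,88.5,10,125,0,0,0,88.5,10,125,0,0,0]}}

```text
t: 45.12
tcp_pos: [0.5625, 0.3531, 0.0153]
tcp_rot: [-3.14, 0.001, 1.683]
ft_force: [-0.4, 0.6, 0.6]
opening: 0.743
grasp_force: 0.0
```

{"method": "move_arm", "body": {"rows": [0,0,0,0,0,0,0,0,0,0,0,0,0,0,0,0,0,0,0,0,0,0,0,0,0,0,-30,0,0,0,0,0,-70,0,0,0,0,0,-110,0,0,0,0,0,-124,0,0,0], "fingers": 0.3}}

```text
t: 46.12
tcp_pos: [0.5639, 0.3546, 0.1426]
tcp_rot: [3.138, -0.001, 1.684]
ft_force: [1.5, -0.2, -0.5]
opening: 0.564
grasp_force: 53.1
```

{"method": "move_arm", "body": {"rows": [-60,-7,0,0,0,0.01,-120,-15,0,0,0,0.02,-180,-22,0,0,0,0.02,-240,-30,0,0,0,0.02,-300,-37,0,0,0,0.02,-360,-45,0,0,0,0.02,-420,-52,0,0,0,0.02,-460,-58,0,0,0,0.02]}}

```text
t: 47.12
tcp_pos: [0.5561, -0.1121, 0.1387]
tcp_rot: [-3.139, -0.0, 1.662]
ft_force: [0.5, 1.0, -0.8]
opening: 0.573
grasp_force: 53.0
```

```bash
python3 -c "
from h import *
P=onjig(-.027,.1665);s=now();print(env.state()['opening'])
chain(s,[(*P,.033,J+H)])"
```

```text
47.12 [ 0.5561 -0.1121  0.1387] [-3.1394e+00 -5.0000e-04  1.6621e+00]
0.5732963622977715
call 0 [-69.5  -6.1 105.7] turn -0.002
```

{"method": "move_arm", "body": {"rows": [-40,-3,0,0,0,0,-71,-6,0,0,0,0,-71,-6,30,0,0,0,-71,-6,70,0,0,0,-71,-6,95,0,0,0,-71,-6,106,0,0,0,-71,-6,106,0,0,0,-71,-5,106,0,0,0]}}

```text
t: 48.12
tcp_pos: [0.5581, -0.1807, 0.0341]
tcp_rot: [-3.14, -0.0, 1.664]
ft_force: [-2.1, -0.4, -1.1]
opening: 0.568
grasp_force: 53.3
```

{"method": "move_arm", "body": {"rows": [0,1,0,0,0,0,0,1.5,0,0,0,0,0,2,0,0,0,0,0,2,0,0,0,0]}}

```text
t: 48.62
tcp_pos: [0.5582, -0.1807, 0.0341]
tcp_rot: [-3.137, -0.0, 1.665]
ft_force: [-6.7, -3.1, 2.2]
opening: 0.568
grasp_force: 53.7
```

```bash
python3 -c "
from h import *
s=now();d=np.array(s[:2])-C0;print('jig',d@EX,d@EY,env.state()['ft_force'])"
```

```text
48.62 [ 0.5582 -0.1807  0.0341] [-3.1366e+00 -3.0000e-04  1.6648e+00]
jig -0.025073144254880816 0.16742986968216775 [-6.73898203 -3.08502011  2.20822458]
```

{"method": "move_arm", "body": {"rows": [0,-0.5,1,0,0,0,0,-0.5,2,0,0,0,0,-0.5,2,0,0,0]}}

```text
t: 49.0
tcp_pos: [0.5581, -0.1804, 0.0321]
tcp_rot: [-3.137, -0.001, 1.664]
ft_force: [-4.3, -1.0, 1.6]
opening: 0.572
grasp_force: 53.6
```

{"method": "move_arm", "body": {"rows": [0,0,0,0,0,0,0,0,0,0,0,0,0,0,0,0,0,0,0,0,-30,0,0,0,0,0,-70,0,0,0,0,0,-109,0,0,0,0,0,-109,0,0,0,0,0,-109,0,0,0], "fingers": 0.74}}

```text
t: 50.0
tcp_pos: [0.5599, -0.1804, 0.1408]
tcp_rot: [-3.141, -0.0, 1.664]
ft_force: [0.2, 0.8, -0.2]
opening: 0.74
grasp_force: 0.0
```

```bash
python3 -c "
from h import *
s=now()
x,y,w=B[5]
chain(s,[(x,y,.14,w+H)],[(x,y,.016,w+H)])
P=onjig(-.027,.2040)
chain((x,y,.14,w+H),[(*P,.14,J+H)],[(*P,.033,J+H)])"
```

```text
50.0 [ 0.5599 -0.1804  0.1408] [-3.1413e+00 -2.0000e-04  1.6639e+00]
call 0 [531.  -33.2   0.8] turn -0.079
call 1 [  0.  -0. 124.] turn 0.0
call 0 [-495.4   -9.6   -0. ] turn 0.079
call 1 [ -0.  -0. 107.] turn 0.0
```

{"method": "move_arm", "body": {"rows": [60,-4,0,0,0,-0.01,120,-7,0,0,0,-0.02,180,-11,0,0,0,-0.03,240,-15,0,0,0,-0.045,300,-19,0,0,0,-0.06,360,-22,0,0,0,-0.079,420,-26,0,0,0,-0.079,470,-29,0,0,0,-0.079]}}

```text
t: 51.0
tcp_pos: [0.4861, 0.2865, 0.1394]
tcp_rot: [-3.139, 0.001, 1.744]
ft_force: [0.6, 0.1, -0.7]
opening: 0.744
grasp_force: 0.0
```

{"method": "move_arm", "body": {"rows": [40,0,1,0,0,0,61,1,1,0,0,0,61,1,1,0,0,0,61,1,50,0,0,0,61,1,95,0,0,0,61,1,115,0,0,0,61,1,125,0,0,0,61,1,125,0,0,0]}}

```text
t: 52.0
tcp_pos: [0.4785, 0.3437, 0.0159]
tcp_rot: [-3.141, 0.001, 1.742]
ft_force: [0.6, -0.8, 1.1]
opening: 0.74
grasp_force: 0.0
```

{"method": "move_arm", "body": {"rows": [0,0,0,0,0,0,0,0,0,0,0,0,0,0,0,0,0,0,0,0,0,0,0,0,0,0,-30,0,0,0,0,0,-70,0,0,0,0,0,-110,0,0,0,0,0,-124,0,0,0], "fingers": 0.3}}

```text
t: 53.0
tcp_pos: [0.4792, 0.3457, 0.1425]
tcp_rot: [3.138, -0.001, 1.743]
ft_force: [0.5, -0.3, -1.3]
opening: 0.572
grasp_force: 52.7
```

{"method": "move_arm", "body": {"rows": [-60,-1,0,0,0,0.01,-120,-2,0,0,0,0.02,-180,-3,0,0,0,0.03,-240,-4,0,0,0,0.045,-300,-6,0,0,0,0.06,-360,-7,0,0,0,0.079,-420,-8,0,0,0,0.079,-450,-9,0,0,0,0.079]}}

```text
t: 54.0
tcp_pos: [0.546, -0.1029, 0.1388]
tcp_rot: [-3.14, -0.0, 1.661]
ft_force: [-0.1, 0.4, -1.2]
opening: 0.569
grasp_force: 52.7
```

```bash
python3 -c "
from h import *
P=onjig(-.027,.2040);s=now();print(env.state()['opening'])
chain(s,[(*P,.033,J+H)])"
```

```text
54.0 [ 0.546  -0.1029  0.1388] [-3.1398 -0.      1.6612]
0.5692243466631464
call 0 [-42.    3.1 105.8] turn -0.003
```

{"method": "move_arm", "body": {"rows": [-30,2,0,0,0,0,-44,3,0,0,0,0,-44,3,30,0,0,0,-44,3,70,0,0,0,-44,3,95,0,0,0,-44,3,106,0,0,0,-44,3,106,0,0,0,-44,4,106,0,0,0]}}

```text
t: 55.0
tcp_pos: [0.5546, -0.1432, 0.0346]
tcp_rot: [3.141, 0.0, 1.664]
ft_force: [-1.4, -0.0, -0.9]
opening: 0.572
grasp_force: 52.9
```

{"method": "move_arm", "body": {"rows": [0,1,0,0,0,0,0,1.5,0,0,0,0,0,2,0,0,0,0,0,2,0,0,0,0]}}

```text
t: 55.5
tcp_pos: [0.5547, -0.1431, 0.0341]
tcp_rot: [-3.138, -0.001, 1.664]
ft_force: [-5.1, -1.0, 1.7]
opening: 0.568
grasp_force: 53.3
```

```bash
python3 -c "
from h import *
s=now();d=np.array(s[:2])-C0;print('jig',d@EX,d@EY,env.state()['ft_force'])"
```

```text
55.5 [ 0.5547 -0.1431  0.0341] [-3.1381e+00 -6.0000e-04  1.6642e+00]
jig -0.02508322447511136 0.20520486177756458 [-5.0666312  -1.01507737  1.68895055]
```

{"method": "move_arm", "body": {"rows": [0,-0.5,1,0,0,0,0,-0.5,2,0,0,0,0,-0.5,2,0,0,0]}}

```text
t: 55.88
tcp_pos: [0.5546, -0.1431, 0.0323]
tcp_rot: [-3.139, -0.001, 1.664]
ft_force: [-6.4, -0.7, 3.7]
opening: 0.565
grasp_force: 53.4
```

{"method": "move_arm", "body": {"rows": [0,0,0,0,0,0,0,0,0,0,0,0,0,0,0,0,0,0,0,0,-30,0,0,0,0,0,-70,0,0,0,0,0,-120,0,0,0,0,0,-180,0,0,0,-30,0,-220,0,0,0], "fingers": 0.74}}

```text
t: 56.88
tcp_pos: [0.5598, -0.1721, 0.2558]
tcp_rot: [3.137, 0.001, 1.666]
ft_force: [0.9, -1.1, 0.1]
opening: 0.739
grasp_force: 0.0
```

{"method": "move_arm", "body": {"rows": [-50,0,-20,0,0,0,-100,0,-40,0,0,0,-110,0,-50,0,0,0,-110,0,-50,0,0,0,-110,0,-50,0,0,0]}}

```text
t: 57.5
tcp_pos: [0.5687, -0.2811, 0.3015]
tcp_rot: [-3.141, -0.002, 1.665]
ft_force: [0.2, 0.8, 0.1]
opening: 0.743
grasp_force: 0.0
```

```bash
python3 - <<'E'
from h import *
s=now(); im,i=shot("wrist","w13")
import json;json.dump({k:np.array(v).tolist() for k,v in i.items()},open("w13.json","w"))
E
```

```text
57.5 [ 0.5687 -0.2811  0.3015] [-3.1407e+00 -1.7000e-03  1.6648e+00]
```

View pics/w13.png

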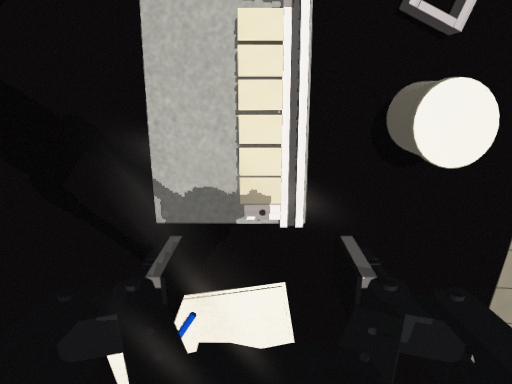

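Wrist view: all six blocks stand in one row flush to the fence (columns 238–285, rows 8–203), with the last nearest the sliding stop out of view. Next I go back to the knob.

```bash
python3 -c "
from h import *
s=now();a=(.5905,-.0822)
chain(s,[(*a,.12,1.634),(*a,.0705,1.634)])
d=-.0395
chain((*a,.0705,1.634),[(a[0]+d*EY[0],a[1]+d*EY[1],.0705,1.634)])"
```

```text
57.55 [ 0.5687 -0.281   0.3015] [-3.1405e+00 -1.6000e-03  1.6652e+00]
call 0 [195.8  40.5 181.5] turn 0.031
call 0 [195.8  40.5 231. ] turn 0.031
call 0 [-39.5   1.2   0. ] turn 0.0
```

{"method": "move_arm", "body": {"rows": [50,10,25,0,0,0.01,100,20,50,0,0,0.03,150,30,80,0,0,0.031,196,40,110,0,0,0.031,196,40,150,0,0,0.031,196,40,181,0,0,0.031,196,40,181,0,0,0.031], "fingers": 0.5}}

```text
t: 58.42
tcp_pos: [0.5879, -0.0818, 0.1185]
tcp_rot: [-3.135, -0.002, 1.635]
ft_force: [0.2, 0.4, 0.1]
opening: 0.501
grasp_force: 0.0
```

```bash
python3 - <<'E'
from h import *
s=now(); im,i=shot("wrist","w14")
chain(s,[(.5905,-.0822,.0705,1.634)])
E
```

```text
58.42 [ 0.5879 -0.0818  0.1185] [-3.1350e+00 -2.3000e-03  1.6346e+00]
call 0 [-0.6  2.5 48. ] turn 0.001
```

View pics/w14.png

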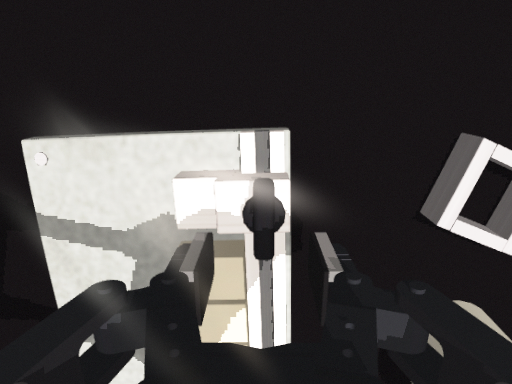

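The knob wing (columns 253–274) is centred between the open pads and still along y. Descending to grip it and slide the stop shut.

{"method": "move_arm", "body": {"rows": [0,1,25,0,0,0,0,1,44,0,0,0,0,1,48,0,0,0,0,1,48,0,0,0]}}

```text
t: 58.98
tcp_pos: [0.5924, -0.0839, 0.0745]
tcp_rot: [3.14, 0.001, 1.633]
ft_force: [0.3, 0.3, 0.3]
opening: 0.498
grasp_force: 0.0
```

{"method": "move_arm", "body": {"rows": [0,0,0,0,0,0,0,0,0,0,0,0,0,0,0,0,0,0,0,0,0,0,0,0,0,0,0,0,0,0,0,0,0,0,0,0], "fingers": 0}}

```text
t: 59.72
tcp_pos: [0.5895, -0.084, 0.0744]
tcp_rot: [-3.138, 0.001, 1.634]
ft_force: [-5.3, -1.8, 6.7]
opening: 0.121
grasp_force: 50.3
```

{"method": "move_arm", "body": {"rows": [-5,0,0,0,0,0,-10,0.3,0,0,0,0,-15,0.5,0,0,0,0,-20,0.6,0,0,0,0,-24,0.7,0,0,0,0,-28,0.8,0,0,0,0,-30,0.9,0,0,0,0,-32,1,0,0,0,0]}}

```text
t: 60.72
tcp_pos: [0.5923, -0.1136, 0.0743]
tcp_rot: [-3.138, -0.004, 1.633]
ft_force: [-5.9, 4.0, 8.5]
opening: 0.119
grasp_force: 50.4
```

{"method": "move_arm", "body": {"rows": [-1,0,0,0,0,0,-2,0,0,0,0,0]}}

```text
t: 60.98
tcp_pos: [0.5924, -0.1153, 0.0743]
tcp_rot: [-3.138, -0.004, 1.633]
ft_force: [-5.5, 6.2, 7.6]
opening: 0.111
grasp_force: 50.4
```

{"method": "move_arm", "body": {"rows": [-1,0,0,0,0,0,-2,0,0,0,0,0]}}

```text
t: 61.22
tcp_pos: [0.5926, -0.1173, 0.0744]
tcp_rot: [-3.138, -0.004, 1.633]
ft_force: [-4.8, 6.4, 7.2]
opening: 0.122
grasp_force: 50.4
```

{"method": "move_arm", "body": {"rows": [-1,0,0,0,0,0,-2,0,0,0,0,0]}}

```text
t: 61.48
tcp_pos: [0.5928, -0.1191, 0.0743]
tcp_rot: [-3.138, -0.004, 1.633]
ft_force: [-4.9, 5.8, 7.0]
opening: 0.118
grasp_force: 50.4
```

{"method": "move_arm", "body": {"rows": [-1,0,0,0,0,0,-2,0,0,0,0,0]}}

```text
t: 61.72
tcp_pos: [0.5929, -0.1209, 0.0743]
tcp_rot: [-3.138, -0.005, 1.632]
ft_force: [-4.6, 6.4, 7.2]
opening: 0.117
grasp_force: 50.4
```

{"method": "move_arm", "body": {"rows": [-0.5,0,0,0,0,0,-1,0,0,0,0,0]}}

```text
t: 61.98
tcp_pos: [0.593, -0.1219, 0.0744]
tcp_rot: [-3.138, -0.005, 1.632]
ft_force: [-4.9, 6.6, 7.0]
opening: 0.117
grasp_force: 50.4
```

{"method": "move_arm", "body": {"rows": [-0.5,0,0,0,0,0,-1,0,0,0,0,0]}}

```text
t: 62.22
tcp_pos: [0.593, -0.122, 0.0743]
tcp_rot: [-3.138, -0.006, 1.632]
ft_force: [-4.4, 8.8, 8.6]
opening: 0.117
grasp_force: 50.5
```

{"method": "move_arm", "body": {"rows": [-0.5,0,0,0,0,0,-1,0,0,0,0,0]}}

```text
t: 62.48
tcp_pos: [0.593, -0.1221, 0.0743]
tcp_rot: [-3.138, -0.008, 1.632]
ft_force: [-4.0, 10.5, 8.0]
opening: 0.122
grasp_force: 50.6
```

{"method": "move_arm", "body": {"rows": [0,0,0,0,0,0.18,0,0,0,0,0,0.36,0,0,0,0,0,0.54,0,0,0,0,0,0.72,0,0,0,0,0,0.9,0,0,0,0,0,1.08,0,0,0,0,0,1.26,0,0,0,0,0,1.44]}}

```text
t: 63.48
tcp_pos: [0.5927, -0.1218, 0.0744]
tcp_rot: [-3.133, 0.003, 0.186]
ft_force: [-5.2, 11.3, 9.6]
opening: 0.118
grasp_force: 50.6
```

{"method": "move_arm", "body": {"rows": [0,0,0,0,0,0.08,0,0,0,0,0,0.13,0,0,0,0,0,0.15,0,0,0,0,0,0.15]}}

```text
t: 63.98
tcp_pos: [0.5927, -0.1218, 0.0743]
tcp_rot: [-3.134, 0.004, 0.044]
ft_force: [-5.5, 10.9, 9.0]
opening: 0.119
grasp_force: 51.9
```

```bash
python3 -c "
from h import *
s=now();print(env.state()['ft_force'],env.state()['wrist_torque'],env.state()['opening'])"
```

```text
63.98 [ 0.5927 -0.1218  0.0743] [-3.1338  0.0045  0.0438]
[-5.48081142 10.94236373  9.04173773] [1.90598025 0.85850324 0.69042335] 0.11893101430244231
```

{"method": "move_arm", "body": {"rows": [0,0,0,0,0,-0.04,0,0,0,0,0,-0.04]}}

```text
t: 64.22
tcp_pos: [0.5927, -0.1218, 0.0744]
tcp_rot: [-3.133, 0.004, 0.082]
ft_force: [-5.5, 11.4, 8.6]
opening: 0.12
grasp_force: 50.6
```

{"method": "move_arm", "body": {"rows": [0,0,0,0,0,0,0,0,0,0,0,0,0,0,0,0,0,0,0,0,-40,0,0,0,0,0,-90,0,0,0,-40,0,-140,0,0,0,-80,40,-180,0,0,0,-80,80,-180,0,0,0], "fingers": 0.5}}

```text
t: 65.22
tcp_pos: [0.5217, -0.214, 0.2574]
tcp_rot: [3.138, -0.005, 0.083]
ft_force: [0.9, 0.1, -0.8]
opening: 0.501
grasp_force: 0.0
```

{"method": "move_arm", "body": {"rows": [0,0,0,0,0,0,0,0,0,0,0,0]}}

```text
t: 65.47
tcp_pos: [0.5219, -0.2127, 0.2527]
tcp_rot: [-3.14, 0.001, 0.082]
ft_force: [-0.3, 0.5, 0.3]
opening: 0.502
grasp_force: 0.0
```

```bash
python3 - <<'E'
from h import *
s=now(); im,i=shot("wrist","w15"); shot("top","t15")
import json;json.dump({k:np.array(v).tolist() for k,v in i.items()},open("w15.json","w"))
E
```

```text
65.47 [ 0.5219 -0.2127  0.2527] [-3.1404e+00  7.0000e-04  8.1900e-02]
```

View pics/w15.png

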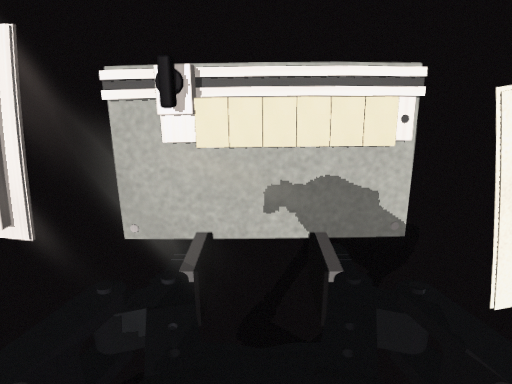

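The row is butted between the stops (columns 195–397, front edge at row 148), and the knob wing is back along x, so it is tight. I'll measure the row's front line and then the straightedge.

```bash
python3 - <<'E'
from h import *
import json
im=cv2.imread("pics/w15.png")[:,:,::-1].astype(int); i=json.load(open("w15.json"))
m=(im[:,:,0]>180)&(im[:,:,2]<im[:,:,0]-20)
m=cv2.morphologyEx(m.astype(np.uint8),cv2.MORPH_CLOSE,np.ones((1,5))); m=cv2.morphologyEx(m,cv2.MORPH_OPEN,np.ones((5,5)))
c=max(comps(m,500),key=cv2.contourArea); q=rect(i,c,.048); d=q[0]-C0
print(cv2.boundingRect(c),"jig",d@EX,d@EY,q[1],q[2]-J+H)
px=[]
for col in range(200,393,3):
    r=np.where(m[120:165,col])[0]
    px.append((col,120+r.max()+.5))
P=ray(i,px,.048)[:,:2]-C0; print(np.round(P@EX*1000,1)[::5],np.round(P@EY*1000,0)[::5])
wing=(im.sum(2)<90);wing[:55]=0;wing[110:]=0;wing[:,:150]=0;wing[:,:152]=0;wing[:,190:]=0
ys,xs=np.where(wing[:,:]);pw=ray(i,np.c_[xs,ys],.083)[:,:2]
u=cv2.fitLine((pw[(ys>95)|(ys<68)]).astype(np.float32),cv2.DIST_L2,0,.01,.01).ravel();print("wing yaw",np.arctan2(u[1],u[0])-J)
# straightedge in top view
t=cv2.imread("pics/t15.png")[:,:,::-1]; it=eyes.camera_info("top")
for c in comps(t.max(2)>150,40):
    b=cv2.boundingRect(c)
    if 60<b[0]<280 and 170<b[1]<330: print(b,*[np.round(v,4) for v in rect(it,c,.006)])
s=now();chain(s,[(.45,.10,.27,.05)])
E
```

```text
(194, 96, 205, 52) jig -0.02546829985321749 0.10204631865598257 [np.float32(0.2036498), np.float32(0.049919847)] -0.001205802
[-50.5 -50.7 -49.9 -50.1 -50.2 -50.4 -50.5 -50.7 -50.8 -49.9 -50.  -50.1
 -50.1] [200. 185. 169. 154. 139. 123. 108.  93.  78.  62.  47.  31.  16.]
wing yaw -0.16673973
(223, 184, 23, 89) [0.516  0.1019] [0.2596 0.0624] 0.009
65.58 [ 0.522  -0.212   0.2525] [-3.1403e+00  1.1000e-03  8.3600e-02]
call 0 [ -45.7 -316.9  -17.5] turn 0.034
```

```bash
python3 - <<'E'
from h import *
import json
i=json.load(open("w15.json")); im=cv2.imread("pics/w15.png").astype(int).max(2)
for a in(0,-.1,.1,.2):
    c=np.array([.015,.222]);v=.023*np.array([np.cos(a),np.sin(a)])
    print(a,np.round(proj(i,[np.r_[onjig(*(c+v)),.083],np.r_[onjig(*(c-v)),.083]]),1).tolist())
for r in (58,61,64,88,92,96,100,103,105): print(r,[k for k in range(150,190) if im[r,k]<30])
E
```

```text
0 [[162.3, 53.1], [166.1, 107.1]]
-0.1 [[164.9, 53.2], [163.5, 107.0]]
0.1 [[159.7, 53.3], [168.6, 106.9]]
0.2 [[157.1, 53.8], [171.1, 106.5]]
58 [150, 151, 152, 153, 154, 155, 156, 157, 158, 168, 169, 170, 171, 172, 173, 174, 175, 176, 177, 178, 179, 180, 181, 182, 183, 184, 185, 186, 187, 188, 189]
61 [150, 151, 152, 153, 154, 155, 156, 157, 158, 168, 169, 170, 171, 172, 173, 174, 175, 176, 177, 178, 179, 180, 181, 182, 183, 184, 185, 186, 187, 188, 189]
64 [158, 168, 169, 170, 171, 172]
88 [158, 159, 160, 169, 170, 171, 172, 173, 174, 175, 180, 181]
92 [160, 161, 170, 171, 172, 173, 174, 175, 176, 177]
96 [161, 170, 171, 172, 173, 174, 175]
100 [161, 171, 172, 173, 174, 175]
103 [161, 162, 171, 172, 173, 174, 175]
105 [162, 163, 164, 165, 166, 167, 170, 171, 172, 173, 174, 175]
```

{"method": "move_arm", "body": {"rows": [-6,-40,-3,0,0,0.01,-12,-80,-6,0,0,0.02,-18,-120,-9,0,0,0.034,-24,-160,-12,0,0,0.034,-30,-200,-15,0,0,0.034,-36,-250,-17,0,0,0.034,-42,-300,-17,0,0,0.034,-46,-317,-17,0,0,0.034]}}

```text
t: 66.58
tcp_pos: [0.4487, 0.1022, 0.2699]
tcp_rot: [-3.141, 0.001, 0.053]
ft_force: [0.4, 1.1, -0.7]
opening: 0.498
grasp_force: 0.0
```

{"method": "move_arm", "body": {"rows": [0,0,0,0,0,0,0,0,0,0,0,0]}}

```text
t: 66.82
tcp_pos: [0.4504, 0.0983, 0.27]
tcp_rot: [3.14, 0.0, 0.049]
ft_force: [-0.2, -0.8, 0.1]
opening: 0.501
grasp_force: 0.0
```

```bash
python3 - <<'E'
from h import *
s=now(); im,i=shot("wrist","w16")
v=im.max(2)
for c in comps(v>110,2000): print(cv2.boundingRect(c),*[np.round(q,4) for q in rect(i,c,.006)])
print(v[150,200:320:2].tolist())
E
```

```text
66.83 [0.4504 0.0983 0.27  ] [3.1405e+00 1.0000e-04 4.8500e-02]
(386, 14, 126, 181) [ 0.5143 -0.1343] [0.2098 0.1669] 0.1002
(229, 0, 64, 203) [0.5015 0.1021] [0.2318 0.0648] 0.0089
(11, 0, 147, 167) [0.5239 0.3051] [0.1943 0.1478] 0.1135
[25, 28, 27, 27, 28, 28, 23, 25, 27, 26, 23, 23, 23, 25, 20, 185, 104, 236, 248, 248, 248, 248, 247, 247, 248, 248, 237, 248, 247, 248, 246, 164, 170, 247, 248, 248, 247, 248, 247, 248, 174, 135, 116, 13, 16, 13, 13, 16, 16, 16, 12, 13, 15, 12, 14, 15, 15, 12, 14, 12]
```

View pics/w16.png

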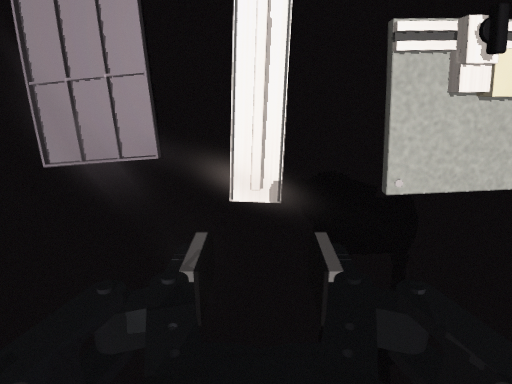

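Wrist view: the straightedge lies along x at columns 232–290 with its near end at row 200, so it has not been knocked. Gripping its rib at the middle.

```bash
python3 -c "
from h import *
s=now();a=(.5156,.1021)
chain(s,[(*a,.06,.009),(*a,.010,.009)])
W=J+H;P=onjig(-.0855,.102);print(P)
chain((*a,.15,.009),[(*P,.15,W)],[(*P,.03,W)])"
```

```text
66.88 [0.4505 0.0981 0.27  ] [3.1407 0.     0.0477]
call 0 [ 65.2  -0.9 210. ] turn 0.039
call 0 [ 65.2  -0.9 260. ] turn 0.039
[ 0.50409715 -0.25148082]
call 0 [-14.7 353.5   0. ] turn -1.655
call 1 [ -0.  -0. 120.] turn 0.0
```

{"method": "move_arm", "body": {"rows": [20,0,55,0,0,0.02,45,-1,110,0,0,0.039,65,-1,165,0,0,0.039,65,-1,210,0,0,0.039,65,-1,240,0,0,0.039,65,-1,256,0,0,0.039,65,-1,259,0,0,0.039,65,-1,259,0,0,0.039]}}

```text
t: 67.88
tcp_pos: [0.5157, 0.1026, 0.0114]
tcp_rot: [3.141, -0.001, 0.009]
ft_force: [-0.0, -0.0, -0.2]
opening: 0.497
grasp_force: 0.0
```

{"method": "move_arm", "body": {"rows": [0,0,0,0,0,0,0,0,0,0,0,0,0,0,0,0,0,0,0,0,0,0,0,0,0,0,0,0,0,0,0,0,0,0,0,0], "fingers": 0, "squeeze": 80}}

```text
t: 68.62
tcp_pos: [0.5157, 0.1033, 0.0123]
tcp_rot: [3.141, -0.002, 0.01]
ft_force: [-0.7, -1.2, 7.1]
opening: 0.111
grasp_force: 80.0
```

{"method": "move_arm", "body": {"rows": [0,0,-10,0,0,0,0,0,-30,0,0,0,0,0,-60,0,0,0,0,0,-100,0,0,0,0,0,-140,0,0,0,0,0,-140,0,0,0]}}

```text
t: 69.38
tcp_pos: [0.5171, 0.1036, 0.1545]
tcp_rot: [-3.141, -0.007, 0.01]
ft_force: [0.1, 0.0, -3.2]
opening: 0.11
grasp_force: 78.9
```

```bash
python3 -c "
from h import *
s=now();print(env.state()['ft_force'],env.state()['wrist_torque'],env.state()['opening'],env.state()['grasp_force'])
shot('scene','s17')
P=onjig(-.0855,.102);chain(s,[(*P,.15,J+H)])"
```

```text
69.38 [0.5171 0.1036 0.1545] [-3.1412 -0.0074  0.01  ]
[ 0.10459816  0.02668872 -3.1653498 ] [-0.02606212  0.00207744  0.00748407] 0.110415157498762 78.8629138469696
call 0 [-16.6 354.9   4.5] turn -1.654
```

{"method": "move_arm", "body": {"rows": [-2,44,0,0,0,-0.17,-4,88,0,0,0,-0.34,-6,132,0,0,0,-0.51,-8,177,0,0,0,-0.68,-10,221,0,0,0,-0.86,-12,266,0,0,0,-1.04,-14,310,0,0,0,-1.22,-15,354,0,0,0,-1.4]}}

```text
t: 70.42
tcp_pos: [0.5018, -0.2513, 0.1489]
tcp_rot: [-3.137, -0.002, 1.416]
ft_force: [-0.4, -0.8, -2.8]
opening: 0.115
grasp_force: 78.9
```

{"method": "move_arm", "body": {"rows": [0,0,0,0,0,-0.15,0,0,0,0,0,-0.254,0,0,0,0,0,-0.254,0,0,0,0,0,-0.254]}}

```text
t: 70.92
tcp_pos: [0.5028, -0.2502, 0.15]
tcp_rot: [-3.14, -0.001, 1.663]
ft_force: [-0.5, -0.6, -2.8]
opening: 0.11
grasp_force: 79.0
```

```bash
python3 -c "
from h import *
s=now();print(env.state()['ft_force'],env.state()['opening'],env.state()['grasp_force'])
d=np.array(s[:2])-C0;print('jig',d@EX,d@EY)
P=onjig(-.0855,.102);chain(s,[(*P,.033,J+H)])
im,i=shot('wrist','w18')"
```

```text
70.92 [ 0.5028 -0.2502  0.15  ] [-3.1397e+00 -1.4000e-03  1.6626e+00]
[-0.5069425  -0.59165952 -2.78538021] 0.10973494669510761 78.95736694335938
jig -0.0866894121572751 0.10337629882824628
call 0 [ -1.4   1.2 117. ] turn -0.001
```

View pics/w18.png

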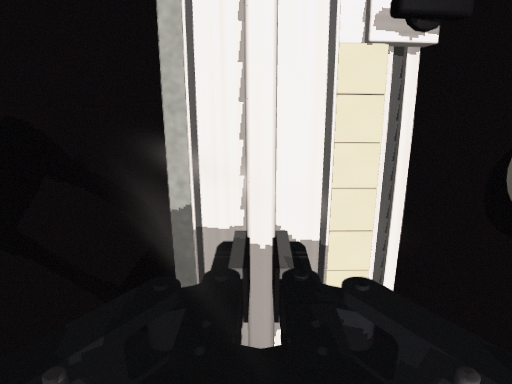

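The straightedge is held parallel to the row, with a few mm of gap to the block fronts (columns 330 vs 322). Lowering it and easing it in.

{"method": "move_arm", "body": {"rows": [0,0,40,0,0,0,0,0,80,0,0,0,0,0,105,0,0,0,0,0,115,0,0,0,0,0,118,0,0,0,0,0,119,0,0,0,0,0,119,0,0,0]}}

```text
t: 71.85
tcp_pos: [0.5041, -0.2512, 0.0332]
tcp_rot: [3.14, 0.001, 1.664]
ft_force: [0.1, -0.3, -2.8]
opening: 0.112
grasp_force: 78.9
```

{"method": "move_arm", "body": {"rows": [0,1,0,0,0,0,0,2,0,0,0,0,0,3,0,0,0,0,0,3,0,0,0,0]}}

```text
t: 72.35
tcp_pos: [0.5066, -0.2506, 0.0322]
tcp_rot: [3.141, 0.0, 1.664]
ft_force: [-0.5, -0.5, -3.5]
opening: 0.11
grasp_force: 78.9
```

{"method": "move_arm", "body": {"rows": [0,0.5,0,0,0,0,0,0.5,0,0,0,0]}}

```text
t: 72.6
tcp_pos: [0.5069, -0.2505, 0.0322]
tcp_rot: [-3.142, 0.0, 1.664]
ft_force: [0.9, 0.1, -3.3]
opening: 0.113
grasp_force: 79.0
```

{"method": "move_arm", "body": {"rows": [0,0.5,0,0,0,0,0,0.5,0,0,0,0]}}

```text
t: 72.85
tcp_pos: [0.5072, -0.2504, 0.0322]
tcp_rot: [-3.141, -0.0, 1.664]
ft_force: [-0.6, 0.5, -2.5]
opening: 0.112
grasp_force: 79.0
```

```bash
python3 -c "
from h import *
s=now();print(env.state()['ft_force'],env.state()['opening'])
d=np.array(s[:2])-C0;print('jig',d@EX,d@EY)"
```

```text
72.85 [ 0.5072 -0.2504  0.0322] [-3.1412 -0.      1.6639]
[-0.57902013  0.50792245 -2.47507892] 0.11210872513287293
jig -0.08227285824381705 0.10276809146954434
```

{"method": "move_arm", "body": {"rows": [0,0,1,0,0,0,0,0,2,0,0,0,0,0,2,0,0,0]}}

```text
t: 73.22
tcp_pos: [0.5072, -0.2504, 0.0304]
tcp_rot: [-3.141, -0.0, 1.664]
ft_force: [-1.5, -0.3, 0.3]
opening: 0.114
grasp_force: 79.3
```

{"method": "move_arm", "body": {"rows": [0,0.4,0,0,0,0,0,0.4,0,0,0,0]}}

```text
t: 73.47
tcp_pos: [0.5073, -0.2504, 0.0304]
tcp_rot: [-3.141, -0.0, 1.664]
ft_force: [-3.7, -0.4, 2.2]
opening: 0.112
grasp_force: 79.7
```

{"method": "move_arm", "body": {"rows": [0,0.4,0,0,0,0,0,0.4,0,0,0,0]}}

```text
t: 73.72
tcp_pos: [0.5073, -0.2504, 0.0304]
tcp_rot: [-3.14, -0.0, 1.664]
ft_force: [-5.4, -0.1, 3.2]
opening: 0.113
grasp_force: 79.8
```

```bash
python3 -c "
from h import *
s=now();print(env.state()['ft_force'],env.state()['wrist_torque'])
d=np.array(s[:2])-C0;print('jig',d@EX,d@EY)"
```

```text
73.72 [ 0.5073 -0.2504  0.0304] [-3.1399e+00 -1.0000e-04  1.6643e+00]
[-5.40052257 -0.08758918  3.16143884] [-0.08277821  0.92946819  0.03365669]
jig -0.08220845731998841 0.10279928614260847
```

{"method": "move_arm", "body": {"rows": [0,-0.6,0,0,0,0,0,-0.6,0,0,0,0]}}

```text
t: 73.97
tcp_pos: [0.5073, -0.2504, 0.0304]
tcp_rot: [-3.141, -0.0, 1.664]
ft_force: [-5.2, 0.1, 4.4]
opening: 0.113
grasp_force: 79.9
```

{"method": "move_arm", "body": {"rows": [0,0,0,0,0,0,0,0,0,0,0,0,0,0,0,0,0,0,0,0,-20,0,0,0,0,0,-60,0,0,0,0,0,-110,0,0,0,0,0,-160,0,0,0,0,0,-210,0,0,0], "fingers": 0.4}}

```text
t: 74.97
tcp_pos: [0.5081, -0.2503, 0.242]
tcp_rot: [3.14, 0.001, 1.664]
ft_force: [0.1, -1.3, 0.4]
opening: 0.399
grasp_force: 0.0
```

{"method": "move_arm", "body": {"rows": [-60,0,-20,0,0,0,-90,0,-50,0,0,0,-90,0,-50,0,0,0,-90,0,-50,0,0,0]}}

```text
t: 75.47
tcp_pos: [0.5157, -0.339, 0.2893]
tcp_rot: [-3.141, -0.002, 1.664]
ft_force: [-1.0, 0.9, -0.4]
opening: 0.403
grasp_force: 0.0
```

```bash
python3 - <<'E'
from h import *
s=now(); im,i=shot("wrist","w19"); g=im.astype(int)
m=((g[:,:,0]>180)&(g[:,:,2]<g[:,:,0]-20)).astype(np.uint8); m=cv2.morphologyEx(m,cv2.MORPH_CLOSE,np.ones((5,1)))
m=cv2.morphologyEx(m,cv2.MORPH_OPEN,np.ones((5,5)))
c=max(comps(m,500),key=cv2.contourArea); q=rect(i,c,.048); d=q[0]-C0
print("row",cv2.boundingRect(c),"jig",np.round([d@EX,d@EY],4),np.round(q[1],4))
for X in (-.02,.05,.1,.15,.2):   # profile across the strip and the row at jig y=X
    r=int(proj(i,[np.r_[onjig(-.07,X),.024]])[0,1]); 
    if not 0<r<384: continue
    v=g[r].max(1); cols=np.where(v>205)[0]; cols=cols[(cols>150)&(cols<420)]
    br=np.split(cols,np.where(np.diff(cols)>1)[0]+1)
    for z in(.024,): print(X,r,[(int(b[0]),int(b[-1]),np.round((ray(i,[[b[0]-.5,r],[b[-1]+.5,r]],z)[:,:2]-C0)@EX*1000,1).tolist()) for b in br if len(b)>3])
im,i=shot("top","t19")
t=im.max(2)
for c in comps(t>205,60):
    b=cv2.boundingRect(c)
    if 270<b[0]<420 and 180<b[1]<280: 
        q=rect(i,c,.024);d=q[0]-C0;print(b,np.round([d@EX,d@EY],4),np.round(q[1],4),round(q[2]-J,3))
E
```

```text
75.47 [ 0.5157 -0.339   0.2893] [-3.1410e+00 -1.9000e-03  1.6639e+00]
row (290, 0, 51, 166) jig [-0.0256  0.0877] [0.174  0.0495]
-0.02 177 [(239, 283, [-109.8, -54.8]), (293, 336, [-43.8, 10.2]), (346, 353, [21.3, 31.2])]
0.05 119 [(238, 253, [-109.8, -91.1]), (256, 283, [-88.8, -56.0]), (291, 340, [-47.8, 11.0]), (349, 357, [20.4, 31.1])]
0.1 75 [(237, 253, [-110.2, -90.9]), (256, 265, [-88.6, -77.2]), (267, 284, [-76.1, -55.7]), (292, 342, [-47.7, 10.6]), (352, 360, [20.9, 31.3])]
0.15 28 [(236, 253, [-110.6, -90.7]), (256, 265, [-88.5, -77.4]), (267, 285, [-76.3, -55.3]), (293, 344, [-47.5, 10.3]), (355, 363, [21.6, 31.7])]
(310, 223, 90, 24) [-0.0826  0.1032] [0.2576 0.0526] -1.57
(307, 198, 92, 27) [-0.0186  0.1045] [0.2671 0.0748] 1.473
(317, 194, 82, 7) [0.0251 0.0854] [0.2382 0.0086] -1.572
```

```bash
python3 -c "
from h import *
print(env.finish_job())"
```

```text
the job is handed in; nothing more can be done
None
```

The job is handed in, though the judge gave no verdict: all six blocks measure butted against the fence, the knob was turned tight to its stop, and the straightedge lies flush along their fronts, spanning the row; the first block hit the fixed stop at about 32 N while being placed and had to be re-gripped.

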